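# Build up the fuse-holder contact stack on the leaning spindle

### The arm

A 7-joint arm with a two-finger parallel gripper is mounted at the origin on the work surface. World frame = base frame: x ahead of the robot, y to its left, z up, the work surface at z = 0. Lengths are in m, angles in rad, forces in N, time in s.
With the tool pointing down it reaches from about 0.4 to 0.85 m from the base axis. Payload 10.4 kg.
Tool frame: the origin (TCP) lies at the very end of the fingers, on their centre line; the grasp point (between the pads) lies 19 mm behind it (manip.tcp_to_grasp is the distance from the TCP to the grasp point, in m); x points along the fingers, y is the direction in which the jaws open and shut, and the axes are right-handed (so a half turn about x gives the same grasp; the last joint's range is limited). The gripper opens to 85 mm and grips with 20 to 120 N. Pads are 22 mm wide; open, the fingers measure 114 mm over their backs; the gripper's body (76 mm by 85 mm) begins 54 mm behind the grasp point. The pads swing forward as they close: fully open they stand 13 mm farther back than shut.
Start: joints at [1.222, 0.332, -0.065, 1.46, 0.022, 1.35, -0.088], TCP at [0.2, -0.592, 0.231] pointing down, gripper open.
Joint ranges: [-2.6, 2.6], [-0.5, 2.12], [-1.47, 1.34], [0.16, 2.42], [-1.27, 4.41], [0.06, 2.06], [-2.6, 2.6]. Speed limits (rad/s): [2.22, 2.22, 2.79, 2.79, 3.14, 3.14, 3.14].

### API

Orientations are given as a unit quaternion [x, y, z, w].
In Python, from workcell import manip, cams, hand_in gives the robot as it stands.
- The arm moves only by the shell command python3 -m handwheel 'ROWS' [FORCE]. ROWS is text: rows parted by semicolons, each of 7 numbers parted by spaces: the shift along the tool's x, y, z in mm, then the turn, a rotation vector about the tool's x, y, z in rad, then the finger opening in mm, from 0 to 85.4. A call has 1 to 8 rows; each row shifts and turns the commanded pose from where the row before left it, along the tool's axes as they then stand; what a row does not reach is not made up. A row lasts 1/10 s, in which the tool goes at most 50 mm and 8.59 degrees, less where a joint would pass 70% of its speed; a pose out of reach is approached as far as the arm can. A call with a gripper value outside its range is refused whole. The fingers move at their own pace and stop on an object; FORCE is the grip in N (left out, the last holds). Time passes only in rows, so rows that do not move let the fingers close. It gives the time, the measured TCP pose, the force and the opening at its end, in the units of the state.
- manip.get_obs(): the state, without advancing time (a new reading comes with each control period).
- cams.camera(name): name is "side" or "top"; returns a dict with "color" (480x640x3 uint8, blue, green, red), "depth" (480x640 float32, m along the optical axis (not along the pixel's ray), 0 where there is no reading), "camera_matrix" (3x3 intrinsics, pixels), "origin" and "attitude" of the camera in the world. Camera axes: x right, y down, z forward; pixel columns grow to the right and rows downward; lengths in m; the calibration is good to about 2 mm. A picture is of the moment at which its call begins.
- hand_in(): hands the job in, once; it reports no verdict.
Trained networks look in the newest picture that a camera, given by its name, has taken for a name from the list of things; names that differ only in an ending like _2 or _b are one class to them, and where a whole thing is asked for, a point or a joint stands for the part that bears it (a point fixed in the world has none). Each returns a list of dicts, best first, with "conf" (0 to 1); they miss things now and then, are a little off and sometimes report something else, mostly with a low value. They report only what shows in the picture. A call takes as long as a camera call. They do not tell look-alikes from the thing itself.
- cams.recognise(camera, thing): "box" ([left, top, width, height] in pixels, round what is visible of it).
- cams.outline_of(camera, thing): "region" (480x640 bool, what is visible of it) and "box" ([left, top, width, height] in pixels, round what is visible of it).
The state is a dict: "clock": time; "joint_pos": joint angles; "joint_velocities": joint speeds; "tau": joint torques, N m; "position": TCP position; "ee_rot": TCP orientation; "ft_force": force on the tool from outside, world axes, zero at the start; "torque": the same for the moment, N m; "grip_width": opening from 0.0 (shut) to 1.0 (fully open).
Only numpy, scipy, OpenCV 4.12 (cv2) and the standard library are available. Lean on these libraries where they do the work, as an engineer would, in place of code of your own. Each camera call takes 0.05 s, during which the arm holds its last target.

### The job

Work the black boot, jammed under the lips at the foot of the sloping chute, back up until it is clear and lift it out. Build the stack on the leaning spindle in this order, each part fully home and square to the spindle: first the boot, flange down, then the brass contact, its long end lying on the ledge between the two cheeks, last the orange carrier as the cap. Let go and leave the two fuses, the probe stand and the tin where they are.

Things in the scene. Friction and masses are not known exactly. Their poses are not given: they have to be found in the camera images.
- nest: Fixed nest: aluminium plate with bare steel spindle (diameter 20 mm, height 68, last 10 mm tapering to 12). Origin: centre of the spindle's foot on the plate's upper face, 60 mm above the bench. z runs up the spindle, which leans 30 degrees from vertical, roughly towards the robot; x up the plate's slope, away from the robot; y across. Plate: x -47 to 97 mm, y +-45 mm. Place and yaw change.
- ledge (a point): Middle of the top of the terminal ledge, a grey block on the nest plate; axes as the nest. It lies at nest x = 72.5 mm, y = 0, 40 mm above the plate. The ledge spans 35 mm in x and 64 mm in y; on it stand two cheeks 8 mm thick and 18 mm high, with 48 mm between them (inner faces at y +-24 mm).
- chute_bed: Fixed chute, its bed sloping 20 degrees, low end roughly towards the robot. Origin: middle of the bed's low end, on its upper face; x up the slope, y across, z square to the bed. Bed 200 mm long, channel 66 mm wide, blue side walls and upper end wall 14 mm high, 6 mm thick. Two steel stops at x 4 to 14 mm narrow it to 36 mm. A part laid on the bed stays there by friction.
- lip_end (a point): Upper end of the chute's lips, mid-channel at lip height (bed x = 80 mm, z = 18 mm); axes as the bed. From bed x = 0 to here blue lips 14 to 18 mm above the bed cover both sides, leaving a 50 mm slot down the middle; beyond here the channel is open above. The boot's flange clears the lips once its axis is 17 mm past this point.
- boot_center (a point): Black boot, loose, a stepped collar: flange 60 mm in diameter and 10 mm thick, above it a neck 40 mm in diameter; 40 mm high in all, bore 24 mm right through. Point: on its axis, half-way up; z is the axis, towards the neck. It starts square on the chute bed, flange under the lips and against the stops, axis at about bed x = 39 mm; the neck sticks up through the slot, 22 mm above the lips.
- contact_center (a point): Brass contact, loose, a flat bar 120 x 36 x 8 mm lying on the bench. Point: its centre, half-way up; x along its length, away from the hole; z up. Its 24 mm hole lies 30 mm from the centre towards -x. 0.28 kg nominal.
- contact_hole (a point): Centre of the hole in the brass contact, half-way through its thickness; same axes as contact_center. The short end reaches 30 mm beyond it, the long end 90 mm.
- carrier_center (a point): Orange carrier, loose, standing on the bench: body 90 x 44 mm, 32 mm high, with a lengthwise grip fin on top 60 mm long, 14 thick, 26 high; 58 mm in all. Point: its centre, 29 mm above its underside; x along its length, z up. In the middle of its underside is a blind square socket, 25 mm wide, 24 mm deep. Either way round is right.
- fuse_a_center (a point): First ceramic fuse, a bystander: square white body with silver end caps and blades, 106 x 46 x 46 mm, lying along its x; point at its centre.
- fuse_b_center (a point): Second ceramic fuse, a bystander, the same as the first; point at its centre.
- stand: Probe stand, a bystander: dark round foot 56 mm in diameter, thin steel post, red head 26 mm in diameter; 185 mm high. Origin under its centre.
- tin: Tin with green lid, a bystander: 54 mm in diameter, 52 mm high. Origin under its centre.
Not all that is in view belongs to the job. Of the things that look like the part that bears contact_center, the largest one is meant.

How it is judged:
On the way, in this order (a step that is already met when the one before it is completed fails the run):
1. the boot has been worked up the chute, clear of the lips (x of boot_center in the frame of chute_bed above 0.09 m), for 0.05 s.
2. the boot is fully home on the spindle, square to it, while contact and carrier are still off (x of boot_center in the frame of nest between -0.006 and 0.006 m and y of boot_center in the frame of nest between -0.006 and 0.006 m and z of boot_center in the frame of nest between 0.015 and 0.025 m and angle between the z axis of boot_center and the z axis of nest, either way round below 0.14 rad and distance between contact_hole and nest above 0.09 m and distance between carrier_center and nest above 0.12 m), for 0.2 s.
3. the contact is home on the boot, long end between the cheeks, while the carrier is still off (x of boot_center in the frame of nest between -0.006 and 0.006 m and y of boot_center in the frame of nest between -0.006 and 0.006 m and z of boot_center in the frame of nest between 0.015 and 0.025 m and angle between the z axis of each of boot_center, contact_hole and the z axis of nest, either way round below 0.14 rad and x of contact_hole in the frame of nest between -0.006 and 0.006 m and y of contact_hole in the frame of nest between -0.006 and 0.006 m and z of contact_hole in the frame of nest between 0.039 and 0.049 m and angle between the x axis of contact_hole and the x axis of nest, either way round below 0.2 rad and x of contact_center in the frame of nest above 0.02 m and distance between carrier_center and nest above 0.12 m), for 0.2 s.
4. the carrier caps the stack (x of boot_center in the frame of nest between -0.006 and 0.006 m and y of boot_center in the frame of nest between -0.006 and 0.006 m and z of boot_center in the frame of nest between 0.015 and 0.025 m and angle between the z axis of each of boot_center, contact_hole, carrier_center and the z axis of nest, either way round below 0.14 rad and x of contact_hole in the frame of nest between -0.006 and 0.006 m and y of contact_hole in the frame of nest between -0.006 and 0.006 m and z of contact_hole in the frame of nest between 0.039 and 0.049 m and angle between the x axis of contact_hole and the x axis of nest, either way round below 0.2 rad and x of contact_center in the frame of nest above 0.02 m and x of carrier_center in the frame of nest between -0.006 and 0.006 m and y of carrier_center in the frame of nest between -0.006 and 0.006 m and z of carrier_center in the frame of nest between 0.072 and 0.082 m), for 0.2 s.
At the end, for the whole second after the job is handed in: Boot, contact, carrier in that order on the spindle, each within 6 mm of its axis, 5 mm of its home height and 0.14 rad of square; contact within 0.2 rad of the slope line, long end up on the ledge; all at rest; fuses, stand and tin within 20 mm of their starts (all of step 4 and linear speed of each of boot, contact, carrier below 0.03 m/s and distance of each of fuse_a_center, fuse_b_center, stand, tin from where it was at the start of the episode below 0.02 m); the robot touches nothing.
It fails at once if the first fuse is moved by more than 20 mm (distance of fuse_a_center from where it was at the start of the episode above 0.02 m).
It fails at once if the second fuse is moved by more than 20 mm (distance of fuse_b_center from where it was at the start of the episode above 0.02 m).
It fails at once if the probe stand is moved by more than 20 mm (distance of stand from where it was at the start of the episode above 0.02 m).
It fails at once if the tin is moved by more than 20 mm (distance of tin from where it was at the start of the episode above 0.02 m).
It fails at once if the probe stand is tipped (angle between stand's own z axis and vertical above 0.35 rad).
It also fails if it takes over 72 s, if anything falls off the work surface, if the arm or the gripper's body presses on something with over 40 N, if the wrist force passes 120 N, or if a joint passes its speed limit or range.

## Working session

There is one attempt and no reset: what is moved stays moved. The work goes in short steps, Python scripts to look and compute and a shell command to move; the robot and the scene stay as the last step left them, time stands still between calls to the robot, and variables do not carry over. Pictures are saved under pics/ and viewed, and the job is handed in when it is done.

```bash
ls; mkdir -p pics; cat > h.py <<'E'
import numpy as np, cv2
from scipy.spatial.transform import Rotation as R
from workcell import manip, cams, hand_in
def shot(n):
    d=cams.camera(n); return d
def cloud(d):
    K=np.array(d["camera_matrix"]); z=d["depth"]; v,u=np.mgrid[0:480,0:640]
    P=np.stack([(u-K[0,2])*z/K[0,0],(v-K[1,2])*z/K[1,1],z],-1)
    a=np.array(d["attitude"]); M=R.from_quat(a).as_matrix() if a.size==4 else a
    W=P@M.T+np.array(d["origin"]); W[z==0]=np.nan
    return W
E
python3 - <<'E'
from h import *
o=manip.get_obs(); print(o)
for n in("side","top"):
    d=shot(n); print(n,d["camera_matrix"],d["origin"],d["attitude"]); cv2.imwrite(f"pics/{n}0.png",d["color"]); np.save(f"{n}0_cloud.npy",cloud(d)); 
    for t in("nest","ledge","chute_bed","boot_center","contact_center","carrier_center","fuse_a_center","stand","tin"):
        try: print(t,[(np.round(r["box"]).tolist(),round(r["conf"],2)) for r in cams.recognise(n,t)])
        except Exception as e: print(t,e)
E
```

```text
pics
{'clock': 0.0, 'joint_pos': array([ 1.22243221,  0.33284871, -0.06468415,  1.46096696,  0.02158281,
        1.34988459, -0.08849344]), 'joint_velocities': array([ 1.23279187e-04,  2.69372514e-04, -8.27483098e-05, -1.15514404e-03,
       -2.39096760e-03, -3.66903736e-04, -1.49026447e-03]), 'tau': array([ 2.61239993e-04, -6.25451803e+01,  4.91578924e-02, -3.91601515e+01,
        1.62036525e-02,  1.00239721e-02,  1.25701050e-07]), 'position': array([ 0.19988933, -0.59177035,  0.2305181 ]), 'ee_rot': array([-0.69764668, -0.11515905,  0.69784696, -0.11418021]), 'ft_force': array([ 0.94807035, -0.70999649,  0.26374605]), 'torque': array([-0.02055401, -0.03957326,  0.03299543]), 'grip_width': 1.0006212915690442}
side [[527.09024814   0.         324.0781113 ]
 [  0.         527.09024814 244.37891389]
 [  0.           0.           1.        ]] [ 0.24049063 -0.58143502  0.88131736] [ 0.91708174 -0.20123726  0.07223019 -0.33652258]
nest [([417.0, 331.0, 104.0, 89.0], 0.63)]
ledge [([420.0, 327.0, 100.0, 94.0], 0.88)]
chute_bed [([245.0, 135.0, 87.0, 68.0], 0.75)]
boot_center [([252.0, 169.
[... 488 characters left out ...]
 1.        ]] [ 0.39130797 -0.01418001  1.1751152 ] [ 0.70983036 -0.70159946  0.03911922 -0.04866965]
nest [([448.0, 161.0, 53.0, 65.0], 0.86)]
ledge [([447.0, 164.0, 57.0, 61.0], 0.81)]
chute_bed [([167.0, 180.0, 44.0, 95.0], 0.75)]
boot_center [([166.0, 176.0, 45.0, 99.0], 0.63), ([180.0, 242.0, 25.0, 28.0], 0.6)]
contact_center [([225.0, 301.0, 41.0, 26.0], 0.96), ([279.0, 242.0, 24.0, 59.0], 0.91), ([336.0, 243.0, 36.0, 43.0], 0.31), ([338.0, 179.0, 40.0, 40.0], 0.27)]
carrier_center [([338.0, 176.0, 40.0, 45.0], 0.67)]
fuse_a_center [([268.0, 180.0, 46.0, 35.0], 0.76)]
stand [([238.0, 137.0, 32.0, 42.0], 0.56), ([279.0, 243.0, 22.0, 55.0], 0.53)]
tin [([387.0, 152.0, 22.0, 29.0], 0.91)]
```

```bash
python3 - <<'E'
import cv2
for n,(x,y,w,h) in dict(side=(190,110,350,320),top=(140,110,400,240)).items():
    i=cv2.imread(f"pics/{n}0.png")[y:y+h,x:x+w]; s=min(800/w,600/h); cv2.imwrite(f"pics/{n}0c.png",cv2.resize(i,None,fx=s,fy=s,interpolation=cv2.INTER_CUBIC))
E
```

```text
(no output)
```

View pics/side0c.png

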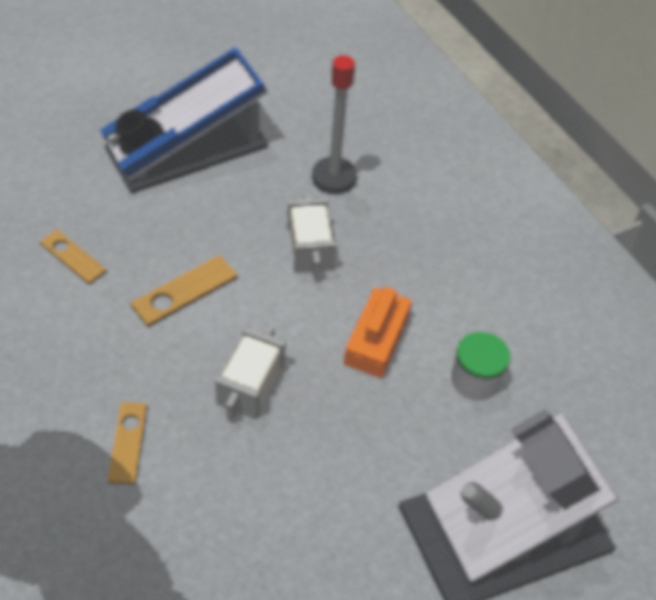

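View pics/top0c.png

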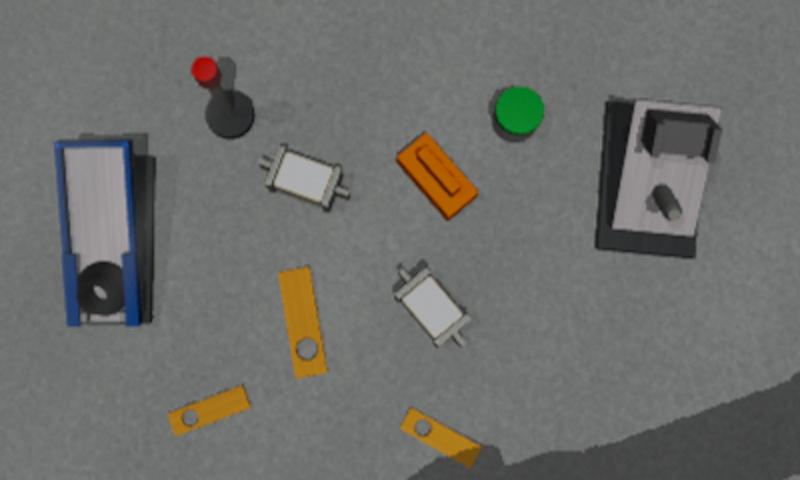

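View pics/top0.png

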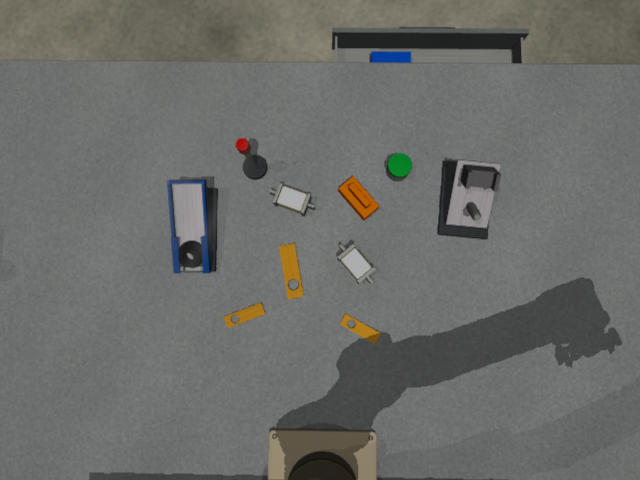

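The brass look-alikes in the top picture are at (290,271), (245,315) and (360,328). The first spans about 120 mm and the others about 85 mm, so (290,271) fits. I'll confirm it with measured lengths and a crop.

```bash
python3 - <<'E'
from h import *
for n in("top","side"):
    i=cv2.imread(f"pics/{n}0.png"); W=np.load(f"{n}0_cloud.npy"); h=cv2.cvtColor(i,cv2.COLOR_BGR2HSV)
    print(n,"bench z",np.nanmedian(W[250:300,150:400,2]) )
    def comps(lo,hi,name,mina=40):
        m=cv2.inRange(h,lo,hi); k,l,s,c=cv2.connectedComponentsWithStats(m)
        for j in range(1,k):
            if s[j,4]<mina: continue
            P=W[l==j]; P=P[~np.isnan(P[:,0])]
            zt=np.percentile(P[:,2],95)
            r=cv2.minAreaRect((P[:,:2]*1000).astype(np.float32))
            print(name,"px",c[j].round(),"area",s[j,4],"ztop",zt.round(4),"zmed",np.median(P[:,2]).round(4),"rect c",np.round(r[0],1),"size",np.round(r[1],1),"ang",round(r[2],1))
    comps((15,120,80),(28,255,255),"brass"); comps((5,150,80),(14,255,255),"orange"); comps((45,100,50),(75,255,255),"green"); comps((105,100,50),(130,255,255),"blue"); comps((0,150,80),(4,255,255),"red",20)
i=cv2.imread("pics/top0.png")[225:345,210:390]; cv2.imwrite("pics/brass.png",cv2.resize(i,None,fx=4.4,fy=4.4,interpolation=cv2.INTER_CUBIC))
E
```

```text
top bench z 0.0011383948672305522
brass px [358. 197.] area 611 ztop 0.0601 zmed 0.0331 rect c [620.4 -73.7] size [87.7 42.5] ang 40.6
brass px [291. 269.] area 793 ztop 0.012 zmed 0.0083 rect c [456.4  75. ] size [119.8  36.3] ang 11.1
brass px [245. 314.] area 454 ztop 0.01 zmed 0.0063 rect c [357.6 176.7] size [27.2 89.4] ang 21.3
brass px [361. 329.] area 462 ztop 0.0099 zmed 0.0061 rect c [331.2 -79.5] size [89.4 27.8] ang 61.8
orange px [358. 196.] area 120 ztop 0.0609 zmed 0.046 rect c [624.7 -73.1] size [69.3 20.3] ang 41.0
orange px [356. 205.] area 101 ztop 0.0339 zmed 0.0236 rect c [606.9 -66.1] size [97.9 40.3] ang 61.8
green px [399. 165.] area 472 ztop 0.056 zmed 0.0524 rect c [ 689.  -164.6] size [58.3 53.2] ang 83.1
blue px [390.  57.] area 464 ztop -0.0014 zmed -0.0889 rect c [ 984.7 -157.7] size [103.2  76.3] ang 89.7
blue px [189. 231.] area 907 ztop 0.1052 zmed 0.0658 rect c [543.5 290.4] size [190.2  79.5] ang 1.0
red px [242. 144.] area 129 ztop 0.1886 zmed 0.1853 rect c [691.4 162. ] size [22.1 23.8] ang 37.0
side bench z 0.0005729937507986671
brass px [218. 23
[... 289 characters left out ...]
ss px [260. 329.] area 78 ztop 0.0091 zmed 0.0061 rect c [347.  -50.4] size [20.2 23. ] ang 68.9
brass px [257. 352.] area 352 ztop 0.0083 zmed 0.0058 rect c [326.7 -88.8] size [62.5 24.3] ang 60.9
orange px [391. 286.] area 922 ztop 0.0588 zmed 0.0323 rect c [619.7 -75. ] size [89.7 43. ] ang 41.7
green px [447. 299.] area 500 ztop 0.0542 zmed 0.0518 rect c [ 688.2 -161. ] size [51.9 49.1] ang 52.1
blue px [228.  29.] area 1794 ztop 0.0799 zmed 0.0528 rect c [626.9 979.1] size [239.2 150.5] ang 78.4
blue px [287. 172.] area 694 ztop 0.103 zmed 0.0662 rect c [541.8 289.6] size [188.  83.] ang 1.6
red px [373. 144.] area 60 ztop 0.187 zmed 0.1848 rect c [691.3 161.9] size [22.1 16.6] ang 61.1
```

View pics/brass.png

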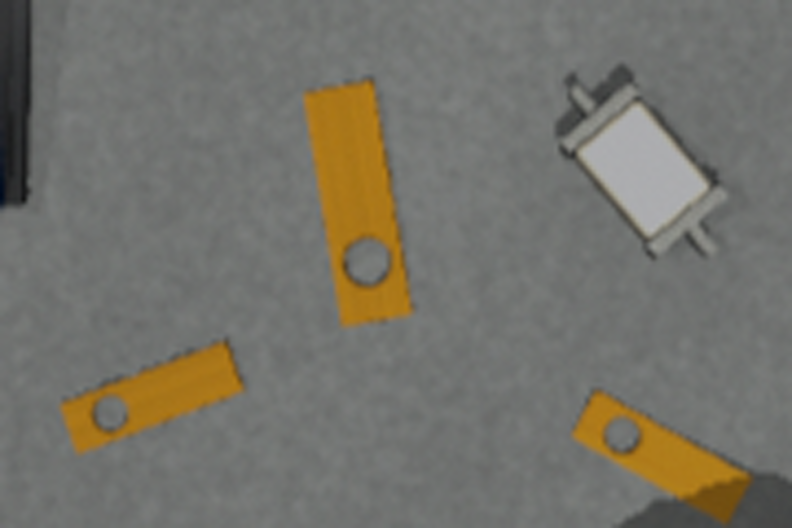

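```bash
cat > fit.py <<'E'
from h import *
from scipy.optimize import least_squares
def load(n): return cv2.imread(f"pics/{n}0.png"),np.load(f"{n}0_cloud.npy")
# region points near nest / chute
out={}
for n in("top","side"):
    i,W=load(n); g=W.reshape(-1,3); c=i.reshape(-1,3).astype(int); ok=~np.isnan(g[:,0]); g=g[ok];c=c[ok]
    b=(g[:,0]>.5)&(g[:,0]<.78)&(g[:,1]>-.43)&(g[:,1]<-.22)&(g[:,2]>.015); out["nest_"+n]=(g[b],c[b])
    b=(g[:,0]>.40)&(g[:,0]<.68)&(g[:,1]>.2)&(g[:,1]<.37)&(g[:,2]>.010); out["chute_"+n]=(g[b],c[b])
E
python3 - <<'E'
from fit import *
from scipy.spatial import cKDTree
for k,slope in (("nest",30),("chute",20)):
    for n in("top","side","both"):
        G=np.vstack([out[f"{k}_{m}"][0] for m in(["top","side"] if n=="both" else [n])])
        # ransac plane w/ given slope
        rng=np.random.default_rng(0);best=None
        for _ in range(3000):
            a,b,c=G[rng.choice(len(G),3,False)]; nn=np.cross(b-a,c-a); L=np.linalg.norm(nn)
            if L<1e-5: continue
            nn/=L; nn*=np.sign(nn[2]); 
            if abs(np.degrees(np.arccos(nn[2]))-slope)>6: continue
            s=(abs((G-a)@nn)<.002).sum()
            if best is None or s>best[0]: best=(s,nn,a)
        s,nn,a=best
        I=G[abs((G-a)@nn)<.0025]; m=I.mean(0); nn=np.linalg.svd(I-m)[2][2]; nn*=np.sign(nn[2])
        print(k,n,len(G),s,"n",nn.round(3),"slope",np.degrees(np.arccos(nn[2])).round(2),"yaw(up-slope)",np.degrees(np.arctan2(-nn[1],-nn[0])).round(2),"mean",m.round(4))
E
```

```text
nest top 3010 1239 n [-0.499  0.047  0.866] slope 30.05 yaw(up-slope) -5.37 mean [ 0.6117 -0.3085  0.068 ]
nest side 5119 2754 n [-0.499  0.043  0.866] slope 30.06 yaw(up-slope) -4.88 mean [ 0.6108 -0.318   0.0674]
nest both 8129 3976 n [-0.5    0.043  0.865] slope 30.13 yaw(up-slope) -4.94 mean [ 0.6111 -0.3149  0.0675]
chute top 3939 1241 n [-0.341 -0.005  0.94 ] slope 19.91 yaw(up-slope) 0.83 mean [0.5719 0.2921 0.0677]
chute side 3400 797 n [-0.348 -0.026  0.937] slope 20.45 yaw(up-slope) 4.3 mean [0.5681 0.2936 0.0663]
chute both 7339 1985 n [-0.35  -0.014  0.937] slope 20.48 yaw(up-slope) 2.22 mean [0.5703 0.2929 0.0671]
```

```bash
cat >> fit.py <<'E'
def frame(yaw,slope):
    y,s=np.radians(yaw),np.radians(slope)
    ex=np.array([np.cos(y)*np.cos(s),np.sin(y)*np.cos(s),np.sin(s)]); ey=np.array([-np.sin(y),np.cos(y),0]); return np.stack([ex,ey,np.cross(ex,ey)],1)
E
python3 - <<'E'
from fit import *
# nest
for yaw in(-6,-5,-4):
  for n in("top","side"):
    F=frame(yaw,30); o=np.array([.611,-.315,.0675]); G,c=out["nest_"+n]; L=(G-o)@F*1000
    p=L[abs(L[:,2])<3]; 
    # edges: per-strip extents
    def ext(a,b,lo,hi,step=10):
        r=[]
        for t in np.arange(lo,hi,step):
            q=p[(p[:,a]>=t)&(p[:,a]<t+step)][:,b]
            if len(q)>8: r.append((t,round(q.min(),1),round(q.max(),1)))
        return r
    print(yaw,n,"x strips(y ext)",ext(0,1,-60,100)); 
    print("    y strips(x ext)",ext(1,0,-60,60))
E
```

```text
-6 top x strips(y ext) [(np.int64(-60), np.float64(-41.9), np.float64(46.6)), (np.int64(-50), np.float64(-42.1), np.float64(47.0)), (np.int64(-40), np.float64(-41.1), np.float64(47.5)), (np.int64(-30), np.float64(-42.2), np.float64(47.6)), (np.int64(-20), np.float64(-42.1), np.float64(47.6)), (np.int64(-10), np.float64(-42.5), np.float64(47.9)), (np.int64(0), np.float64(-41.9), np.float64(48.3)), (np.int64(10), np.float64(-42.2), np.float64(47.7)), (np.int64(20), np.float64(-38.5), np.float64(48.5)), (np.int64(30), np.float64(30.5), np.float64(47.6)), (np.int64(40), np.float64(34.3), np.float64(48.9)), (np.int64(50), np.float64(35.0), np.float64(48.8)), (np.int64(60), np.float64(-39.6), np.float64(48.9)), (np.int64(70), np.float64(-40.8), np.float64(48.8)), (np.int64(80), np.float64(-40.1), np.float64(48.5))]
    y strips(x ext) [(np.int64(-50), np.float64(-61.2), np.float64(81.8)), (np.int64(-40), np.float64(-61.7), np.float64(83.0)), (np.int64(-30), np.float64(-60.9), np.float64(83.3)), (np.int64(-20), np.float64(-61.6), np.float64(82.6)), (np.int64(-10), np.float64(-61.6), np.floa
[... 6476 characters left out ...]
 np.float64(-43.8), np.float64(-29.6)), (np.int64(70), np.float64(-44.0), np.float64(45.9)), (np.int64(80), np.float64(-41.4), np.float64(44.1))]
    y strips(x ext) [(np.int64(-50), np.float64(-62.3), np.float64(81.7)), (np.int64(-40), np.float64(-63.4), np.float64(81.7)), (np.int64(-30), np.float64(-62.9), np.float64(81.7)), (np.int64(-20), np.float64(-62.6), np.float64(82.1)), (np.int64(-10), np.float64(-62.4), np.float64(82.2)), (np.int64(0), np.float64(-62.1), np.float64(82.2)), (np.int64(10), np.float64(-61.7), np.float64(82.7)), (np.int64(20), np.float64(-61.5), np.float64(82.7)), (np.int64(30), np.float64(-61.2), np.float64(82.7)), (np.int64(40), np.float64(-61.7), np.float64(82.7))]
```

```bash
python3 - <<'E'
from fit import *
for yaw in(0,1.5,3):
  for n in("top","side"):
    F=frame(yaw,20); o=np.array([.5705,.2925,.0672]); G,c=out["chute_"+n]; L=(G-o)@F*1000
    blue=(c[:,0]>c[:,2]+35)
    p=L[blue]; 
    def ext(a,b,lo,hi,step=15):
        r=[]
        for t in np.arange(lo,hi,step):
            q=p[(p[:,a]>=t)&(p[:,a]<t+step)][:,b]
            if len(q)>4: r.append((int(t),round(q.min(),1),round(q.max(),1)))
        return r
    print(yaw,n,"blue: x strips(y ext)",ext(0,1,-150,150)); 
    print("   y strips(x ext)",ext(1,0,-60,60)); print(" z 95 of blue low/high",[np.percentile(p[(p[:,0]>a)&(p[:,0]<b)][:,2],[50,95]).round(1) for a,b in((-90,-40),(0,100))])
E
```

```text
0 top blue: x strips(y ext) [(-135, np.float64(-42.4), np.float64(34.2)), (-120, np.float64(-42.9), np.float64(36.0)), (-105, np.float64(-43.1), np.float64(35.9)), (-90, np.float64(-42.2), np.float64(36.7)), (-75, np.float64(-42.3), np.float64(36.7)), (-60, np.float64(-42.1), np.float64(36.9)), (-45, np.float64(-41.6), np.float64(36.6)), (-30, np.float64(-40.8), np.float64(36.9)), (-15, np.float64(-41.1), np.float64(37.0)), (0, np.float64(-40.7), np.float64(38.4)), (15, np.float64(-40.1), np.float64(37.3)), (30, np.float64(-40.9), np.float64(37.5)), (45, np.float64(-40.1), np.float64(37.7)), (60, np.float64(-40.3), np.float64(38.8)), (75, np.float64(-37.8), np.float64(-25.9))]
   y strips(x ext) [(-45, np.float64(-124.3), np.float64(76.7)), (-30, np.float64(-123.1), np.float64(76.5)), (-15, np.float64(67.5), np.float64(74.3)), (0, np.float64(67.4), np.float64(74.3)), (15, np.float64(-123.5), np.float64(73.9)), (30, np.float64(-123.3), np.float64(73.8))]
 z 95 of blue low/high [array([17.5, 21.5]), array([13.3, 17.1])]
0 side blue: x strips(y ext) [(-135, np.float64(-42.9), np.float64
[... 4374 characters left out ...]
.9)), (-30, np.float64(-42.2), np.float64(38.3)), (-15, np.float64(-43.1), np.float64(41.0)), (0, np.float64(-41.9), np.float64(38.8)), (15, np.float64(-42.9), np.float64(37.2)), (30, np.float64(-43.4), np.float64(37.7)), (45, np.float64(-43.5), np.float64(38.3)), (60, np.float64(-43.6), np.float64(35.6)), (75, np.float64(1.7), np.float64(32.1))]
   y strips(x ext) [(-45, np.float64(-124.9), np.float64(74.2)), (-30, np.float64(-125.3), np.float64(74.4)), (-15, np.float64(-109.9), np.float64(74.9)), (0, np.float64(-128.2), np.float64(75.3)), (15, np.float64(-122.6), np.float64(76.7)), (30, np.float64(-123.3), np.float64(76.0))]
 z 95 of blue low/high [array([16.5, 20. ]), array([12.9, 15.9])]
```

```bash
cat >> fit.py <<'E'
FN=frame(-5.0,30); ON=np.array([.611,-.315,.0675])+FN@[-.0149,.0024,0]
FC=frame(1.0,20); OC=np.array([.5705,.2925,.0672])+FC@[-.1242,-.0019,0]
E
python3 - <<'E'
from fit import *
print(ON.round(4),OC.round(4))
from scipy.optimize import least_squares
for n in("top","side"):
    G,c=out["nest_"+n]; L=(G-ON)@FN*1000
    s=L[(abs(L[:,0])<25)&(abs(L[:,1])<25)&(L[:,2]>8)&(L[:,2]<72)]
    c_=s[(s[:,2]<56)]
    f=lambda p: np.hypot(c_[:,0]-p[0]-p[2]*(c_[:,2]-30)/30,c_[:,1]-p[1]-p[3]*(c_[:,2]-30)/30)-10
    r=least_squares(f,[0,0,0,0],loss="soft_l1"); print("spindle",n,len(s),"axis@30mm & tilt/30",r.x.round(2),"ztop",np.percentile(s[:,2],[97,100]).round(1))
    t=s[s[:,2]>65]; print(" tip",t.mean(0).round(1), len(t))
    q=L[(L[:,0]>45)&(L[:,2]>30)]; lt=q[(abs(q[:,2]-40)<4)]
    print(" ledge z",np.median(lt[:,2]).round(1),"x",np.percentile(lt[:,0],[2,98]).round(1),"y",np.percentile(lt[:,1],[2,98]).round(1),"cheek top",np.percentile(q[:,2],98).round(1))
    q2=q[q[:,2]>54]; print(" cheeks y+",np.percentile(q2[q2[:,1]>0][:,1],[5,95]).round(1),"y-",np.percentile(q2[q2[:,1]<0][:,1],[5,95]).round(1))
    G,c=out["chute_"+n]; L=(G-OC)@FC*1000
    d=(c.max(1)<75)&(L[:,2]>33)&(L[:,2]<45)&(L[:,0]>0)&(L[:,0]<90)&(abs(L[:,1])<30); p=L[d]
    (cx,cy),rr=cv2.minEnclosingCircle(p[:,:2].astype(np.float32)); print("boot top",n,d.sum(),"z",np.median(p[:,2]).round(1),"circle",round(cx,1),round(cy,1),round(rr,1), "med",np.percentile(p,[2,98],axis=0).round(1).tolist())
    w=c.min(1)>130; b=L[(abs(L[:,1])<25)&(L[:,0]>90)&(L[:,0]<180)&(abs(L[:,2])<6)]; print(" bed z",np.median(b[:,2]).round(2))
E
```

```text
[ 0.5984 -0.3115  0.0601] [0.4538 0.2886 0.0247]
spindle top 160 axis@30mm & tilt/30 [-0.29 -0.2  -0.14  0.49] ztop [69.9 71.3]
 tip [ 0.6  1.1 68.1] 34
 ledge z 40.4 x [56. 90.] y [-24.5  31.9] cheek top 60.9
 cheeks y+ [24.4 32.1] y- [-31.6 -23.8]
boot top top 192 z 39.0 circle 39.8 0.1 19.9 med [[21.7, -18.1, 33.9], [58.4, 17.7, 43.5]]
 bed z -0.06
spindle side 253 axis@30mm & tilt/30 [-0.44  0.68 -0.05  0.03] ztop [69.  70.7]
 tip [ 0.1 -1.  67.7] 62
 ledge z 39.9 x [55.3 89.3] y [-31.8  24.7] cheek top 59.8
 cheeks y+ [24.  32.2] y- [-32.  -24.2]
boot top side 134 z 38.5 circle 37.9 -2.3 20.5 med [[21.6, -19.1, 33.6], [56.6, 15.5, 41.7]]
 bed z -0.21
```

```bash
cat > go.py <<'E'
from fit import *
from scipy.spatial.transform import Slerp
def cur():
    o=manip.get_obs(); return np.array(o["position"]),R.from_quat(o["ee_rot"]),o
def Rt(xt,yt):
    xt=np.array(xt,float);xt/=np.linalg.norm(xt); yt=np.array(yt,float); yt-=xt*(xt@yt); yt/=np.linalg.norm(yt)
    return R.from_matrix(np.stack([xt,yt,np.cross(xt,yt)],1))
def plan(p,r,n=None,vmax=40):
    p0,r0,o=cur(); 
    ca,cb=[(r0.inv()*q).magnitude() for q in(r,r*R.from_euler('x',np.pi))]
    d=np.linalg.norm(p-p0)*1000; a=(r0.inv()*r).magnitude()
    if n is None: n=max(1,int(np.ceil(max(d/vmax,np.degrees(a)/8))))
    S=Slerp([0,1],R.concatenate([r0,r])); t=np.linspace(0,1,n+1); P=p0+(p-p0)*t[:,None]; Q=S(t)
    print("dist",d.round(1),"ang deg",np.degrees(a).round(2),"(flip:",np.degrees(cb).round(0),") n",n)
    w=(Q[0].inv()*Q[1]).as_rotvec()
    for i in range(n):
        print(np.round(Q[i].inv().apply(P[i+1]-P[i])*1000,1),np.round(w,3))
def bed(x,y,z): return OC+FC@np.array([x,y,z])/1000
def nest(x,y,z): return ON+FN@np.array([x,y,z])/1000
RC=Rt(-FC[:,2],FC[:,1]); RC2=Rt(-FC[:,2],-FC[:,1])
RN=Rt(-FN[:,2],FN[:,1]); RN2=Rt(-FN[:,2],-FN[:,1])
def st():
    p,r,o=cur(); print("t",round(o["clock"],2),"p",p.round(4),"F",np.round(o["ft_force"],1),"T",np.round(o["torque"],2),"grip mm",round(o["grip_width"]*85.4,1),"j",np.round(o["joint_pos"],2))
    for nm,O,F in(("bed",OC,FC),("nest",ON,FN)):
        L=F.T@(p-O)*1000; M=F.T@r.as_matrix(); print(nm,L.round(1),"xt",M[:,0].round(3),"yt",M[:,1].round(3))
E
python3 - <<'E'
from go import *
st(); p,r,o=cur(); print(r.as_matrix().round(2))
plan(np.array([.40,-.25,.28]),RC2); plan(np.array([.40,-.25,.28]),RC,n=1)
E
```

```text
t 1.0 p [ 0.2    -0.5921  0.2314] F [ 0.1  0.3 -0.4] T [-0.03  0.   -0.01] grip mm 85.5 j [ 1.22  0.33 -0.06  1.46  0.02  1.35 -0.09]
bed [-182.2 -876.1  286.2] xt [-0.342 -0.    -0.94 ] yt [ 0.285 -0.953 -0.104]
nest [-236.8 -314.3  334.5] xt [-0.5   -0.    -0.866] yt [ 0.348 -0.916 -0.201]
[[ 0.    0.32 -0.95]
 [-0.   -0.95 -0.32]
 [-1.    0.    0.  ]]
dist 399.3 ang deg 26.62 (flip: 163.0 ) n 10
[ -4.9 -26.  -29.9] [0.031 0.035 0.005]
[ -4.  -26.9 -29.2] [0.031 0.035 0.005]
[ -3.1 -27.8 -28.5] [0.031 0.035 0.005]
[ -2.3 -28.6 -27.8] [0.031 0.035 0.005]
[ -1.5 -29.4 -26.9] [0.031 0.035 0.005]
[ -0.8 -30.2 -26.1] [0.031 0.035 0.005]
[ -0.  -31.  -25.2] [0.031 0.035 0.005]
[  0.6 -31.8 -24.2] [0.031 0.035 0.005]
[  1.3 -32.5 -23.2] [0.031 0.035 0.005]
[  1.9 -33.2 -22.1] [0.031 0.035 0.005]
dist 399.3 ang deg 162.6 (flip: 27.0 ) n 1
[ -48.7 -260.2 -298.9] [-2.794 -0.076  0.493]
```

```bash
python3 -m handwheel '-5 -26 -30 0.031 0.035 0.005 85; -4 -27 -29 0.031 0.035 0.005 85; -3 -28 -28 0.031 0.035 0.005 85; -2 -29 -28 0.031 0.035 0.005 85; -1 -29 -27 0.031 0.035 0.005 85; -1 -30 -26 0.031 0.035 0.005 85; 0 -31 -25 0.031 0.035 0.005 85; 0 -32 -24 0.031 0.035 0.005 85'; python3 - <<'E'
from go import *
st(); plan(np.array([.42,.10,.25]),RC2)
E
```

```text
clock: 1.8
position: [0.3601, -0.3172, 0.2711]
ee_rot: [0.799, 0.028, -0.6, 0.024]
ft_force: [0.7, 0.6, 1.1]
grip_width: 0.993
t 1.8 p [ 0.3601 -0.3172  0.2711] F [0.7 0.6 1.1] T [-0.01  0.3   0.01] grip mm 84.8 j [ 1.06 -0.13 -0.26  1.91 -0.27  1.18 -0.61]
bed [ -13.7 -604.   267.2] xt [-0.066  0.011 -0.998] yt [ 0.055 -0.998 -0.015]
nest [-99.6 -26.4 301.2] xt [-0.24  0.04 -0.97] yt [ 0.142 -0.987 -0.076]
dist 422.0 ang deg 4.96 (flip: 177.0 ) n 11
[  4.  -37.4  -7.4] [0.005 0.006 0.001]
[  4.  -37.5  -7.2] [0.005 0.006 0.001]
[  4.  -37.5  -7. ] [0.005 0.006 0.001]
[  4.  -37.5  -6.8] [0.005 0.006 0.001]
[  4.  -37.6  -6.6] [0.005 0.006 0.001]
[  4.  -37.6  -6.4] [0.005 0.006 0.001]
[  3.9 -37.7  -6.1] [0.005 0.006 0.001]
[  3.9 -37.7  -5.9] [0.005 0.006 0.001]
[  3.9 -37.7  -5.7] [0.005 0.006 0.001]
[  3.9 -37.8  -5.5] [0.005 0.006 0.001]
[  3.9 -37.8  -5.3] [0.005 0.006 0.001]
```

```bash
python3 -m handwheel '4 -37 -7 0.005 0.006 0.001 85; 4 -37 -7 0.005 0.006 0.001 85; 4 -38 -7 0.005 0.006 0.001 85; 4 -38 -7 0.005 0.006 0.001 85; 4 -38 -7 0.005 0.006 0.001 85; 4 -38 -6 0.005 0.006 0.001 85; 4 -38 -6 0.005 0.006 0.001 85; 4 -38 -6 0.005 0.006 0.001 85'; python3 - <<'E'
from go import *
st(); plan(bed(39.2,-0.5,100),RC2)
E
```

```text
clock: 2.6
position: [0.402, -0.0128, 0.2555]
ee_rot: [0.814, 0.013, -0.581, 0.01]
ft_force: [0.7, -0.3, 0.2]
grip_width: 0.997
t 2.6 p [ 0.402  -0.0128  0.2555] F [ 0.7 -0.3  0.2] T [-0.08  0.28 -0.02] grip mm 85.2 j [ 0.72 -0.49 -0.57  2.16 -0.36  1.09 -1.26]
bed [  25.3 -300.4  236.4] xt [-0.017  0.003 -1.   ] yt [ 0.015 -1.    -0.003]
nest [-94.2 280.4 280.1] xt [-0.192  0.037 -0.981] yt [ 0.105 -0.993 -0.058]
dist 329.8 ang deg 1.33 (flip: 179.0 ) n 9
[ 15.2 -33.2  -2.3] [0.002 0.002 0.   ]
[ 15.2 -33.3  -2.2] [0.002 0.002 0.   ]
[ 15.2 -33.3  -2.1] [0.002 0.002 0.   ]
[ 15.2 -33.3  -2.1] [0.002 0.002 0.   ]
[ 15.2 -33.3  -2. ] [0.002 0.002 0.   ]
[ 15.2 -33.3  -1.9] [0.002 0.002 0.   ]
[ 15.2 -33.3  -1.8] [0.002 0.002 0.   ]
[ 15.2 -33.3  -1.7] [0.002 0.002 0.   ]
[ 15.2 -33.3  -1.6] [0.002 0.002 0.   ]
```

```bash
python3 -m handwheel '0 0 -20 0 0 0 85; 0 -20 -30 0 0 0 85; 0 -35 -10 0.005 0.005 0 85; 0 -35 0 0.005 0.005 0 85;0 -35 0 0.005 0.005 0 85;0 -35 0 0 0 0 85'; python3 - <<'E'
from go import *
st(); plan(bed(39.2,-0.5,90),RC2)
E
```

```text
clock: 3.2
position: [0.4539, 0.1499, 0.2749]
ee_rot: [0.818, 0.01, -0.575, 0.004]
ft_force: [0.3, 0.8, 0.0]
grip_width: 0.996
t 3.2 p [0.4539 0.1499 0.2749] F [0.3 0.8 0. ] T [-0.05  0.31 -0.04] grip mm 85.1 j [ 0.73 -0.4  -0.97  1.98 -0.29  1.06 -1.7 ]
bed [  83.4 -138.6  235.9] xt [-0.003  0.005 -1.   ] yt [ 0.002 -1.    -0.005]
nest [-52.  447.1 278.1] xt [-0.179  0.04  -0.983] yt [ 0.092 -0.994 -0.058]
dist 205.7 ang deg 0.36 (flip: 180.0 ) n 6
[ 24.5 -22.9   7.2] [0.    0.001 0.001]
[ 24.4 -22.9   7.3] [0.    0.001 0.001]
[ 24.4 -22.9   7.3] [0.    0.001 0.001]
[ 24.4 -23.    7.3] [0.    0.001 0.001]
[ 24.4 -23.    7.3] [0.    0.001 0.001]
[ 24.3 -23.    7.3] [0.    0.001 0.001]
```

```bash
python3 -m handwheel '0 0 0 -0.147 0 0 85;0 0 0 -0.147 0 0 85;0 0 0 -0.147 0 0 85;0 0 0 -0.147 0 0 85;0 0 0 -0.147 0 0 85;0 0 0 -0.147 0 0 85;0 0 0 -0.147 0 0 85;0 0 0 -0.147 0 0 85'; python3 - <<'E'
from go import *
st()
E
```

```text
clock: 4.0
position: [0.4542, 0.1483, 0.275]
ee_rot: [0.677, 0.329, -0.472, 0.459]
ft_force: [0.2, 0.4, 0.1]
grip_width: 0.995
t 4.0 p [0.4542 0.1483 0.275 ] F [0.2 0.4 0.1] T [-0.02  0.35  0.02] grip mm 85.0 j [ 0.44 -0.31 -0.78  1.99 -0.13  1.05 -0.67]
bed [  83.6 -140.2  235.9] xt [-0.004  0.005 -1.   ] yt [ 0.926 -0.377 -0.005]
nest [-51.6 445.5 278. ] xt [-0.179  0.041 -0.983] yt [ 0.941 -0.284 -0.183]
```

Joint 3 is moving back off its limit, so I'll continue the flip.

```bash
python3 -m handwheel '0 0 0 -0.147 0 0 85;0 0 0 -0.147 0 0 85;0 0 0 -0.147 0 0 85;0 0 0 -0.147 0 0 85;0 0 0 -0.147 0 0 85;0 0 0 -0.147 0 0 85;0 0 0 -0.147 0 0 85;0 0 0 -0.147 0 0 85'; python3 - <<'E'
from go import *
st(); plan(bed(39.2,-0.5,90),RC)
E
```

```text
clock: 4.8
position: [0.4542, 0.1483, 0.275]
ee_rot: [0.309, 0.535, -0.21, 0.758]
ft_force: [0.7, -0.5, -0.4]
grip_width: 0.993
t 4.8 p [0.4542 0.1483 0.275 ] F [ 0.7 -0.5 -0.4] T [0.02 0.31 0.  ] grip mm 84.8 j [ 0.21 -0.27 -0.6   2.   -0.04  1.05  0.42]
bed [  83.7 -140.2  235.9] xt [-0.004  0.005 -1.   ] yt [0.705 0.71  0.001]
nest [-51.6 445.5 278. ] xt [-0.179  0.041 -0.983] yt [ 0.627  0.775 -0.082]
dist 206.9 ang deg 44.8 (flip: 135.0 ) n 6
[ 24.5  11.3 -21.5] [-0.13  -0.001 -0.001]
[ 24.4  14.  -19.9] [-0.13  -0.001 -0.001]
[ 24.4  16.5 -17.9] [-0.13  -0.001 -0.001]
[ 24.4  18.7 -15.7] [-0.13  -0.001 -0.001]
[ 24.4  20.6 -13.1] [-0.13  -0.001 -0.001]
[ 24.3  22.1 -10.4] [-0.13  -0.001 -0.001]
```

```bash
python3 -m handwheel '24 11 -21 -0.13 0 0 85;24 14 -20 -0.13 0 0 85;24 16 -18 -0.13 0 0 85;24 19 -16 -0.13 0 0 85;24 21 -13 -0.13 0 0 85;24 22 -10 -0.13 0 0 85'; python3 - <<'E'
from go import *
st(); plan(bed(39.2,-0.5,32),RC)
E
```

```text
clock: 5.4
position: [0.46, 0.2896, 0.125]
ee_rot: [-0.002, 0.575, 0.009, 0.818]
ft_force: [0.1, -1.0, -0.5]
grip_width: 0.993
t 5.4 p [0.46   0.2896 0.125 ] F [ 0.1 -1.  -0.5] T [-0.09  0.3   0.02] grip mm 84.8 j [ 0.02  0.14 -0.85  2.03  0.47  0.83  0.49]
bed [40.   1.  92.1] xt [-0.003  0.006 -1.   ] yt [0.003 1.    0.006]
nest [-132.3  586.8  151.4] xt [-0.179  0.041 -0.983] yt [-0.087  0.995  0.058]
dist 60.1 ang deg 0.42 (flip: 180.0 ) n 2
[30.1 -0.9 -0.3] [-0.002 -0.001 -0.003]
[30.1 -0.8 -0.4] [-0.002 -0.001 -0.003]
```

```bash
python3 -m handwheel '30 -1 0 -0.002 0 -0.003 85;30 -0.5 -0.5 0 0 0 85;9 0 0 0 0 0 85;0 0 0 0 0 0 85'; python3 - <<'E'
from go import *
st(); d=shot("side"); cv2.imwrite("pics/a1.png",cv2.resize(d["color"][100:260,180:400],None,fx=3.6,fy=3.6,interpolation=cv2.INTER_CUBIC)) 
E
```

```text
clock: 5.8
position: [0.4822, 0.2873, 0.0595]
ee_rot: [-0.002, 0.576, 0.006, 0.817]
ft_force: [-0.7, -0.6, 0.9]
grip_width: 0.996
t 5.8 p [0.4822 0.2873 0.0595] F [-0.7 -0.6  0.9] T [0.01 0.38 0.03] grip mm 85.1 j [-0.04  0.29 -0.78  2.04  0.67  0.75  0.34]
bed [38.6 -1.7 23. ] xt [-0.006  0.002 -1.   ] yt [0.006 1.    0.002]
nest [-145.6  586.4   83.5] xt [-0.181  0.037 -0.983] yt [-0.084  0.995  0.053]
```

View pics/a1.png

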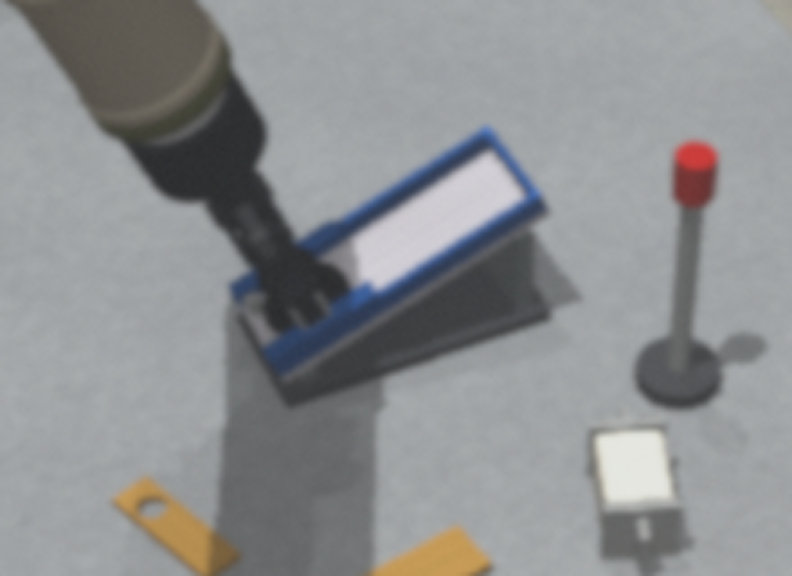

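The gripper is over the boot's neck, with the fingers either side of it at about (300,290) in the crop. I'll centre and close.

```bash
python3 -m handwheel '1 1 0.5 0 0 0 60;0 0 0 0 0 0 20;0 0 0 0 0 0 20;0 0 0 0 0 0 20;0 0 0 0 0 0 20;0 0 0 0 0 0 20' 70; python3 - <<'E'
from go import *
st()
E
```

```text
clock: 6.45
position: [0.4837, 0.289, 0.0612]
ee_rot: [-0.002, 0.574, 0.006, 0.819]
ft_force: [-8.3, -4.6, 15.2]
grip_width: 0.442
t 6.45 p [0.4837 0.289  0.0612] F [-8.3 -4.6 15.2] T [-0.76  1.06 -0.34] grip mm 37.8 j [-0.04  0.29 -0.78  2.04  0.67  0.75  0.33]
bed [40.6 -0.1 24. ] xt [-0.002  0.002 -1.   ] yt [0.006 1.    0.002]
nest [-143.7  588.2   84.2] xt [-0.177  0.038 -0.983] yt [-0.084  0.995  0.053]
```

```bash
python3 -m handwheel '-2 0 0 0 0 0 20;0 0 0 0 0 0 20'; python3 - <<'E'
from go import *
st()
E
```

```text
clock: 6.65
position: [0.4829, 0.2888, 0.062]
ee_rot: [-0.002, 0.575, 0.006, 0.818]
ft_force: [-0.6, 0.9, -2.5]
grip_width: 0.442
t 6.65 p [0.4829 0.2888 0.062 ] F [-0.6  0.9 -2.5] T [-0.04  0.45  0.02] grip mm 37.7 j [-0.04  0.29 -0.78  2.04  0.67  0.75  0.34]
bed [40.  -0.3 25.1] xt [-0.003  0.003 -1.   ] yt [0.006 1.    0.003]
nest [-144.   587.9   85.4] xt [-0.179  0.038 -0.983] yt [-0.084  0.995  0.054]
```

```bash
python3 -m handwheel '0 0 6 0 0 0 20;0 0 10 0 0 0 20;0 0 10 0 0 0 20'; python3 - <<'E'
from go import *
st()
E
```

```text
clock: 6.95
position: [0.5084, 0.2889, 0.0706]
ee_rot: [-0.002, 0.575, 0.006, 0.818]
ft_force: [0.4, 0.5, -1.0]
grip_width: 0.439
t 6.95 p [0.5084 0.2889 0.0706] F [ 0.4  0.5 -1. ] T [-0.02  0.44 -0.  ] grip mm 37.5 j [-0.03  0.32 -0.77  1.98  0.66  0.77  0.39]
bed [67.  -0.7 24.5] xt [-0.004  0.002 -1.   ] yt [0.006 1.    0.002]
nest [-117.6  590.2   80.1] xt [-0.179  0.038 -0.983] yt [-0.084  0.995  0.053]
```

```bash
python3 -m handwheel '-0.5 0 11 0 0 0 20;0 0 11 0 0 0 20;0 0 11 0 0 0 20;0 0 8 0 0 0 20;0 0 0 0 0 0 20'; python3 - <<'E'
from go import *
st(); d=shot("side"); cv2.imwrite("pics/a2.png",cv2.resize(d["color"][100:260,180:400],None,fx=3.6,fy=3.6,interpolation=cv2.INTER_CUBIC)) 
E
```

```text
clock: 7.45
position: [0.547, 0.2893, 0.0851]
ee_rot: [-0.001, 0.575, 0.006, 0.818]
ft_force: [-0.5, -0.4, -1.1]
grip_width: 0.439
t 7.45 p [0.547  0.2893 0.0851] F [-0.5 -0.4 -1.1] T [-0.    0.46  0.04] grip mm 37.5 j [-0.01  0.36 -0.76  1.89  0.66  0.81  0.45]
bed [108.1  -0.9  24.8] xt [-0.003  0.003 -1.   ] yt [0.007 1.    0.003]
nest [-77.2 594.   73.4] xt [-0.179  0.038 -0.983] yt [-0.083  0.995  0.054]
```

View pics/a2.png

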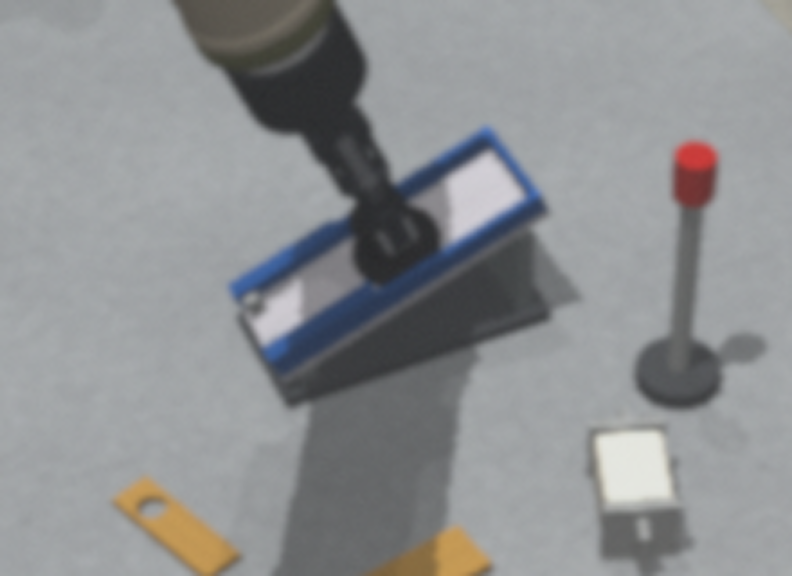

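```bash
python3 -m handwheel '-15 0 0 0 0 0 20;-30 0 0 0 0 0 20;-35 0 0 0 0 0 20;-35 0 0 0 0 0 20;-35 0 0 0 0 0 20;-20 0 0 0 0 0 20'; python3 - <<'E'
from go import *
st(); plan(nest(0,0,190),RN)
E
```

```text
clock: 8.1
position: [0.4872, 0.2891, 0.2471]
ee_rot: [-0.002, 0.574, 0.007, 0.819]
ft_force: [-0.2, -0.0, -0.2]
grip_width: 0.439
t 8.1 p [0.4872 0.2891 0.2471] F [-0.2 -0.  -0.2] T [-0.    0.38 -0.03] grip mm 37.5 j [ 0.12  0.04 -0.88  1.83  0.3   1.04  0.71]
bed [ 1.074e+02 -1.000e-01  1.976e+02] xt [-0.002  0.003 -1.   ] yt [0.005 1.    0.003]
nest [-47.7 588.6 243.5] xt [-0.177  0.039 -0.983] yt [-0.086  0.995  0.055]
dist 593.0 ang deg 11.66 (flip: 175.0 ) n 15
[  1.4 -39.5   0.1] [ 0.006 -0.012 -0.003]
[  1.5 -39.5   0.3] [ 0.006 -0.012 -0.003]
[  1.7 -39.5   0.5] [ 0.006 -0.012 -0.003]
[  1.8 -39.5   0.7] [ 0.006 -0.012 -0.003]
[  1.9 -39.5   0.9] [ 0.006 -0.012 -0.003]
[  2.1 -39.5   1.1] [ 0.006 -0.012 -0.003]
[  2.2 -39.4   1.4] [ 0.006 -0.012 -0.003]
[  2.4 -39.4   1.6] [ 0.006 -0.012 -0.003]
[  2.5 -39.4   1.8] [ 0.006 -0.012 -0.003]
[  2.6 -39.4   2. ] [ 0.006 -0.012 -0.003]
[  2.8 -39.4   2.2] [ 0.006 -0.012 -0.003]
[  2.9 -39.3   2.4] [ 0.006 -0.012 -0.003]
[  3.1 -39.3   2.6] [ 0.006 -0.012 -0.003]
[  3.3 -39.3   2.8] [ 0.006 -0.012 -0.003]
[  3.4 -39.3   3. ] [ 0.006 -0.012 -0.003]
```

```bash
python3 -m handwheel '1 -38 4 0.006 0 0 20;1 -38 4 0.006 0 0 20;1 -38 4 0.006 0 0 20;1 -38 2 0.006 0 0 20;1 -38 1 0.006 0 0 20;1 -38 0 0.006 0 0 20'; python3 - <<'E'
from go import *
st(); plan(nest(0,0,190),RN)
E
```

```text
clock: 8.7
position: [0.5034, 0.0588, 0.2417]
ee_rot: [0.013, 0.575, -0.004, 0.818]
ft_force: [0.2, 0.8, -0.7]
grip_width: 0.435
t 8.7 p [0.5034 0.0588 0.2417] F [ 0.2  0.8 -0.7] T [ 0.04  0.38 -0.03] grip mm 37.2 j [ 0.36 -0.18 -0.55  2.01 -0.04  0.94  1.37]
bed [ 117.  -230.6  188.4] xt [-0.004  0.002 -1.   ] yt [0.042 0.999 0.002]
nest [-19.1 360.6 220.8] xt [-0.179  0.037 -0.983] yt [-0.049  0.998  0.047]
dist 362.4 ang deg 10.98 (flip: 177.0 ) n 10
[  1.3 -36.2   0.4] [ 0.005 -0.018 -0.004]
[  1.5 -36.2   0.5] [ 0.005 -0.018 -0.004]
[  1.7 -36.2   0.7] [ 0.005 -0.018 -0.004]
[  1.8 -36.2   0.9] [ 0.005 -0.018 -0.004]
[  2.  -36.2   1. ] [ 0.005 -0.018 -0.004]
[  2.2 -36.2   1.2] [ 0.005 -0.018 -0.004]
[  2.3 -36.1   1.3] [ 0.005 -0.018 -0.004]
[  2.5 -36.1   1.5] [ 0.005 -0.018 -0.004]
[  2.7 -36.1   1.6] [ 0.005 -0.018 -0.004]
[  2.9 -36.1   1.8] [ 0.005 -0.018 -0.004]
```

```bash
python3 -m handwheel '1 -36 1 0.005 -0.018 -0.004 20;1 -36 1 0.005 -0.018 -0.004 20;1 -36 1 0.005 -0.018 -0.004 20;2 -36 1 0.005 -0.018 -0.004 20;2 -36 1 0.005 -0.018 -0.004 20;2 -36 1 0.005 -0.018 -0.004 20'; python3 - <<'E'
from go import *
st(); plan(nest(0,0,170),RN)
E
```

```text
clock: 9.3
position: [0.5045, -0.1569, 0.233]
ee_rot: [0.018, 0.53, -0.023, 0.847]
ft_force: [0.8, 0.7, -1.3]
grip_width: 0.437
t 9.3 p [ 0.5045 -0.1569  0.233 ] F [ 0.8  0.7 -1.3] T [0.11 0.52 0.03] grip mm 37.3 j [ 0.5  -0.17 -0.19  2.07 -0.2   0.81  1.92]
bed [ 111.5 -446.3  181. ] xt [ 0.103 -0.028 -0.994] yt [ 0.073  0.997 -0.021]
nest [ -6.2 145.8 203.2] xt [-0.071  0.018 -0.997] yt [-0.023  1.     0.019]
dist 149.7 ang deg 4.42 (flip: 179.0 ) n 4
[  7.5 -36.6   1.2] [ 0.006 -0.018 -0.005]
[  7.7 -36.6   1.3] [ 0.006 -0.018 -0.005]
[  7.9 -36.5   1.4] [ 0.006 -0.018 -0.005]
[  8.1 -36.5   1.5] [ 0.006 -0.018 -0.005]
```

```bash
python3 -m handwheel '7 -36 1 0.006 -0.018 -0.005 20;8 -36 1 0.006 -0.018 -0.005 20;8 -36 1 0.006 -0.018 -0.005 20;8 -34 1 0.006 -0.018 -0.005 20;0 0 0 0 0 0 20'; python3 - <<'E'
from go import *
st(); plan(nest(0,0,130),RN)
E
```

```text
clock: 9.8
position: [0.5113, -0.3026, 0.2054]
ee_rot: [0.024, 0.5, -0.041, 0.865]
ft_force: [-0.5, 0.2, -0.1]
grip_width: 0.439
t 9.8 p [ 0.5113 -0.3026  0.2054] F [-0.5  0.2 -0.1] T [0.09 0.66 0.  ] grip mm 37.5 j [ 0.59 -0.01  0.01  2.01 -0.38  0.71  2.31]
bed [ 106.1 -592.1  153.6] xt [ 0.17  -0.056 -0.984] yt [ 0.105  0.994 -0.038]
nest [ -3.1   1.2 169.6] xt [-0.001 -0.004 -1.   ] yt [ 0.006  1.    -0.004]
dist 39.7 ang deg 0.4 (flip: 180.0 ) n 1
[39.6 -1.1  3.2] [-0.006 -0.001  0.004]
```

```bash
cat >> go.py <<'E'
def boot_in_hand(save=None):
    for n in("top","side"):
        d=shot(n); W=cloud(d); p,r,o=cur(); L=r.inv().apply((W.reshape(-1,3)-p))*1000
        ok=~np.isnan(L[:,0]); L=L[ok]
        b=L[(np.hypot(L[:,1],L[:,2])<36)&(L[:,0]>5)&(L[:,0]<30)]
        print(n,len(b),"x hist",np.histogram(b[:,0],bins=range(5,31,3))[0])
        s=b[(b[:,0]>13)&(b[:,0]<26)]
        f=lambda q: np.minimum(0,30-np.hypot(s[:,1]-q[0],s[:,2]-q[1]))
        edge=s[np.hypot(s[:,1],s[:,2])>24]
        q=least_squares(lambda q: np.hypot(edge[:,1]-q[0],edge[:,2]-q[1])-30,[0,0],loss="soft_l1",f_scale=1); print("  edge fit y,z",q.x.round(1),len(edge),"ext y",np.percentile(s[:,1],[1,99]).round(1),"z",np.percentile(s[:,2],[1,99]).round(1))
        if save: 
            K=np.array(d["camera_matrix"]); M=R.from_quat(d["attitude"]).as_matrix(); c=M.T@(p-np.array(d["origin"])); u,v=(K@c)[:2]/c[2]; u,v=int(u),int(v)
            im=d["color"][max(0,v-80):v+80,max(0,u-100):u+100]; cv2.imwrite(f"pics/{save}_{n}.png",cv2.resize(im,None,fx=3,fy=3,interpolation=cv2.INTER_CUBIC))
E
python3 - <<'E'
from go import *
boot_in_hand("b1")
E
python3 -c "
import cv2,numpy as np
a=cv2.imread('pics/b1_top.png');b=cv2.imread('pics/b1_side.png');h=min(a.shape[0],b.shape[0]);c=np.hstack([a[:h],b[:h]]);cv2.imwrite('pics/b1.png',cv2.resize(c,(800,int(800*h/c.shape[1]))))"
```

```text
top 324 x hist [ 11  18  62 157  44  27   5   0]
  edge fit y,z [-1.7 -4.1] 146 ext y [-28.2  27.8] z [-14.1  27.3]
side 415 x hist [  8   8  47 242  65  34  11   0]
  edge fit y,z [ 0.3 -4. ] 247 ext y [-30.3  23.2] z [-30.6  26.8]
```

View pics/b1.png

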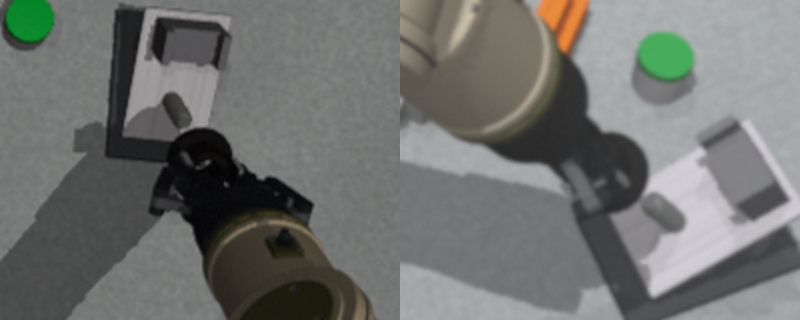

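```bash
python3 -m handwheel '20 -1 4 -0.006 0 0.004 20;25 0 1 0 0 0 20;25 0 0 0 0 0 20;0 0 0 0 0 0 20'; python3 - <<'E'
from go import *
st()
boot_in_hand("b2")
E
python3 -c "
import cv2,numpy as np
a=cv2.imread('pics/b2_top.png');b=cv2.imread('pics/b2_side.png');h=min(a.shape[0],b.shape[0]);c=np.hstack([a[:h],b[:h]]);cv2.imwrite('pics/b2.png',cv2.resize(c,(800,int(800*h/c.shape[1]))))"
```

```text
clock: 10.3
position: [0.5523, -0.2999, 0.1461]
ee_rot: [0.021, 0.501, -0.033, 0.865]
ft_force: [0.3, 0.7, -1.4]
grip_width: 0.437
t 10.3 p [ 0.5523 -0.2999  0.1461] F [ 0.3  0.7 -1.4] T [0.09 0.65 0.04] grip mm 37.3 j [ 0.56  0.13 -0.01  1.99 -0.42  0.59  2.34]
bed [ 124.4 -590.1   83.9] xt [ 0.168 -0.045 -0.985] yt [ 0.09   0.995 -0.03 ]
nest [ 2.4  7.5 98. ] xt [-0.003  0.007 -1.   ] yt [-0.007  1.     0.007]
top 269 x hist [ 9 16 29 89 87 26  9  2]
  edge fit y,z [ 0.9 -4.2] 118 ext y [-24.1  31.2] z [-11.3  27. ]
side 339 x hist [  4   7  22 156 111  26  13   0]
  edge fit y,z [ 2.1 -4. ] 184 ext y [-27.5  26.9] z [-31.1  26.3]
```

View pics/b2.png

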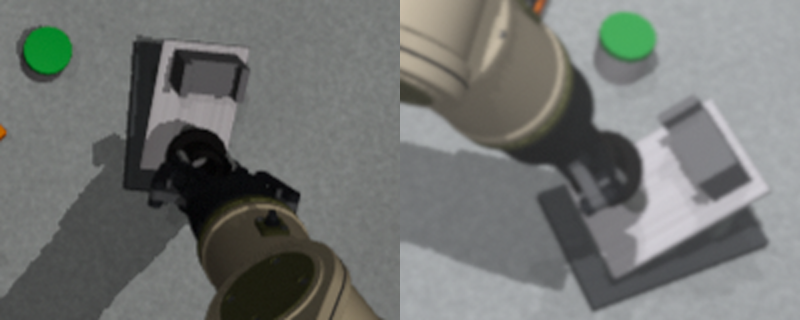

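```bash
python3 -m handwheel '0 -4 0 0 0 -0.005 20;0 -3.5 -0.5 0 0 -0.003 20;0 0 0 0 0 0 20'; python3 - <<'E'
from go import *
st(); plan(nest(1.8,0,88),RN,n=1)
E
```

```text
clock: 10.7
position: [0.5511, -0.3115, 0.15]
ee_rot: [0.018, 0.499, -0.04, 0.866]
ft_force: [-0.7, -0.8, -1.6]
grip_width: 0.436
t 10.7 p [ 0.5511 -0.3115  0.15  ] F [-0.7 -0.8 -1.6] T [0.09 0.65 0.02] grip mm 37.2 j [ 0.57  0.14 -0.01  1.98 -0.42  0.58  2.35]
bed [ 124.3 -601.7   88. ] xt [ 0.172 -0.059 -0.983] yt [ 0.095  0.995 -0.043]
nest [  4.2  -4.2 101.4] xt [ 0.002 -0.007 -1.   ] yt [-0.004  1.    -0.007]
dist 14.3 ang deg 0.47 (flip: 180.0 ) n 1
[13.4  4.2 -2.4] [0.004 0.002 0.007]
```

```bash
for i in 1 2 3; do python3 -m handwheel '0 0 0 0 0 0 20' | grep -E 'pos'; done; python3 - <<'E'
from go import *
st()
E
```

```text
position: [0.5511, -0.3109, 0.1495]
position: [0.5512, -0.3106, 0.1492]
position: [0.5512, -0.3105, 0.149]
t 11.0 p [ 0.5512 -0.3105  0.149 ] F [-0.6 -0.2 -1. ] T [0.06 0.64 0.07] grip mm 37.4 j [ 0.57  0.14 -0.01  1.99 -0.42  0.58  2.35]
bed [ 124.2 -600.7   87. ] xt [ 0.171 -0.057 -0.984] yt [ 0.094  0.995 -0.042]
nest [  3.7  -3.1 100.5] xt [ 0.001 -0.005 -1.   ] yt [-0.005  1.    -0.005]
```

```bash
for i in 1 2; do python3 -m handwheel '0 0 0 0 0 0 20;0 0 0 0 0 0 20;0 0 0 0 0 0 20' | grep -E 'pos'; done; python3 - <<'E'
from go import *
st(); print(cur()[2]["joint_pos"].round(4),cur()[2]["tau"].round(1))
E
```

```text
position: [0.5512, -0.3105, 0.1488]
position: [0.5512, -0.3106, 0.1489]
t 11.6 p [ 0.5512 -0.3106  0.1489] F [-0.9  0.2 -0.9] T [ 0.05  0.69 -0.  ] grip mm 37.4 j [ 0.57  0.14 -0.01  1.99 -0.42  0.58  2.35]
bed [ 124.1 -600.7   86.9] xt [ 0.171 -0.057 -0.984] yt [ 0.094  0.995 -0.042]
nest [  3.7  -3.2 100.4] xt [ 0.001 -0.005 -1.   ] yt [-0.005  1.    -0.005]
[ 0.5696  0.1367 -0.0072  1.9851 -0.4181  0.5834  2.3497] [ -0.  -47.    0.2 -37.2  -1.1  -2.1   0. ]
```

```bash
python3 -m handwheel '0 3 -2 0 0 0.005 20;0 0 0 0 0 0 20;0 0 0 0 0 0 20;0 0 0 0 0 0 20'; python3 - <<'E'
from go import *
st(); 
E
```

```text
clock: 12.0
position: [0.5498, -0.3075, 0.1479]
ee_rot: [0.02, 0.499, -0.037, 0.865]
ft_force: [-0.9, 0.7, -1.3]
grip_width: 0.44
t 12.0 p [ 0.5498 -0.3075  0.1479] F [-0.9  0.7 -1.3] T [0.04 0.67 0.02] grip mm 37.6 j [ 0.57  0.13 -0.01  1.99 -0.43  0.58  2.36]
bed [ 122.5 -597.6   86.5] xt [ 0.172 -0.053 -0.984] yt [ 0.093  0.995 -0.037]
nest [  1.7  -0.2 100.5] xt [ 0.001 -0.    -1.   ] yt [-0.005  1.    -0.   ]
```

Well aligned. I'll descend in small steps, watching the force.

```bash
python3 -m handwheel '5 0 0 0 0 0 20;5 0 0 0 0 0 20;5 0 0 0 0 0 20;5 0 0 0 0 0 20;0 0 0 0 0 0 20;0 0 0 0 0 0 20'; python3 - <<'E'
from go import *
st(); 
E
```

```text
clock: 12.6
position: [0.5597, -0.3083, 0.1303]
ee_rot: [0.02, 0.499, -0.037, 0.865]
ft_force: [-0.5, 1.1, -1.1]
grip_width: 0.442
t 12.6 p [ 0.5597 -0.3083  0.1303] F [-0.5  1.1 -1.1] T [ 0.    0.67 -0.  ] grip mm 37.7 j [ 0.57  0.17 -0.02  1.99 -0.44  0.55  2.37]
bed [ 125.8 -598.6   66.6] xt [ 0.171 -0.052 -0.984] yt [ 0.093  0.995 -0.037]
nest [ 1.6 -0.2 80.3] xt [ 0.  0. -1.] yt [-0.005  1.     0.   ]
```

```bash
python3 -m handwheel '7 0 0 0 0 0 20;7 0 0 0 0 0 20;7 0 0 0 0 0 20;7 0 0 0 0 0 20;7 0 0 0 0 0 20;7 0 0 0 0 0 20;7 0 0 0 0 0 20;0 0 0 0 0 0 20'; python3 - <<'E'
from go import *
st(); 
E
```

```text
clock: 13.4
position: [0.5842, -0.31, 0.0869]
ee_rot: [0.02, 0.5, -0.036, 0.865]
ft_force: [-0.8, -0.1, -0.7]
grip_width: 0.436
t 13.4 p [ 0.5842 -0.31    0.0869] F [-0.8 -0.1 -0.7] T [0.05 0.72 0.04] grip mm 37.2 j [ 0.56  0.28 -0.04  1.96 -0.47  0.46  2.4 ]
bed [ 133.9 -600.8   17.5] xt [ 0.171 -0.051 -0.984] yt [ 0.093  0.995 -0.036]
nest [ 1.1  0.2 30.4] xt [-0.001  0.001 -1.   ] yt [-0.005  1.     0.001]
```

```bash
python3 -m handwheel '3 0 0 0 0 0 20;2 0 0 0 0 0 20;0 0 0 0 0 0 20;0 0 0 0 0 0 20'; python3 - <<'E'
from go import *
st(); 
E
```

```text
clock: 13.8
position: [0.5867, -0.3108, 0.084]
ee_rot: [0.02, 0.499, -0.037, 0.865]
ft_force: [0.4, -0.8, -1.6]
grip_width: 0.441
t 13.8 p [ 0.5867 -0.3108  0.084 ] F [ 0.4 -0.8 -1.6] T [ 0.03  0.63 -0.03] grip mm 37.7 j [ 0.56  0.29 -0.04  1.96 -0.48  0.46  2.4 ]
bed [ 135.2 -601.5   13.8] xt [ 0.172 -0.053 -0.984] yt [ 0.094  0.995 -0.037]
nest [ 1.8 -0.3 26.6] xt [ 0.001 -0.    -1.   ] yt [-0.005  1.    -0.   ]
```

```bash
python3 -m handwheel '1.5 0 0 0 0 0 20;1 0 0 0 0 0 20;0 0 0 0 0 0 20;0 0 0 0 0 0 20'; python3 - <<'E'
from go import *
st(); 
E
```

```text
clock: 14.2
position: [0.5876, -0.311, 0.0828]
ee_rot: [0.02, 0.499, -0.037, 0.866]
ft_force: [-13.7, 5.4, 14.7]
grip_width: 0.436
t 14.2 p [ 0.5876 -0.311   0.0828] F [-13.7   5.4  14.7] T [0.85 1.5  0.43] grip mm 37.2 j [ 0.56  0.29 -0.04  1.96 -0.48  0.46  2.4 ]
bed [ 135.7 -601.8   12.4] xt [ 0.172 -0.052 -0.984] yt [ 0.094  0.995 -0.037]
nest [ 2.1 -0.4 25.1] xt [ 0.001 -0.    -1.   ] yt [-0.005  1.    -0.   ]
```

```bash
python3 -m handwheel '0 0 0 0 0 0 45;0 0 0 0 0 0 60;0 0 0 0 0 0 85;0 0 0 0 0 0 85'; python3 - <<'E'
from go import *
st(); 
E
```

```text
clock: 14.6
position: [0.588, -0.3107, 0.0816]
ee_rot: [0.02, 0.499, -0.037, 0.865]
ft_force: [0.3, -0.4, -0.3]
grip_width: 0.991
t 14.6 p [ 0.588  -0.3107  0.0816] F [ 0.3 -0.4 -0.3] T [ 0.01  0.47 -0.09] grip mm 84.7 j [ 0.56  0.29 -0.04  1.96 -0.48  0.45  2.4 ]
bed [ 135.6 -601.5   11.1] xt [ 0.172 -0.052 -0.984] yt [ 0.093  0.995 -0.037]
nest [ 1.7 -0.1 23.8] xt [ 0.001  0.    -1.   ] yt [-0.005  1.    -0.   ]
```

```bash
python3 -m handwheel '-10 0 0 0 0 0 85;-25 0 0 0 0 0 85;-35 0 0 0 0 0 85;-35 0 0 0 0 0 85;-35 0 0 0 0 0 85;-10 0 0 0 0 0 85;0 0 0 0 0 0 85'; python3 - <<'E'
from go import *
st()
for n in("side","top"):
    d=shot(n); W=cloud(d).reshape(-1,3); c=d["color"].reshape(-1,3).astype(int); L=(W-ON)@FN*1000
    ok=~np.isnan(L[:,0]); L=L[ok]; c=c[ok]
    m=(np.hypot(L[:,0],L[:,1])<40)&(L[:,2]>3)&(L[:,2]<90)&(c.max(1)<75); s=L[m]
    print(n,"z hist",np.histogram(s[:,2],bins=range(0,95,5))[0])
    t=s[(s[:,2]>36)&(s[:,2]<44)]; 
    if len(t)>10: print(" top c",np.percentile(t,[2,98],axis=0).round(1).tolist())
    f=s[(s[:,2]>6)&(s[:,2]<13)]; print(" flange ext",np.percentile(f,[2,98],axis=0).round(1).tolist(),len(f))
    cv2.imwrite(f"pics/c1_{n}.png",cv2.resize(d["color"][280:440,380:560] if n=="side" else d["color"][130:260,400:540],None,fx=4,fy=4,interpolation=cv2.INTER_CUBIC))
E
```

```text
clock: 15.3
position: [0.5131, -0.305, 0.2138]
ee_rot: [0.019, 0.498, -0.037, 0.866]
ft_force: [0.4, 0.4, 0.6]
grip_width: 0.996
t 15.3 p [ 0.5131 -0.305   0.2138] F [0.4 0.4 0.6] T [ 0.04  0.51 -0.03] grip mm 85.0 j [ 0.59 -0.01  0.02  1.99 -0.38  0.72  2.32]
bed [ 110.6 -594.5  161. ] xt [ 0.175 -0.055 -0.983] yt [ 0.094  0.995 -0.039]
nest [  2.8  -0.9 175.9] xt [ 0.004 -0.002 -1.   ] yt [-0.005  1.    -0.002]
side z hist [  0 175 175  29  27  27  33 131  86   1   0   1   0   0   0   0   0   0]
 top c [[-17.2, -18.9, 36.4], [17.8, 14.6, 42.8]]
 flange ext [[-27.6, -27.3, 7.0], [25.0, 20.2, 12.4]] 330
top z hist [  4 117 135  24  18  24  18  82  83  13  10  17  22   4   0   0   0   0]
 top c [[-18.0, -17.0, 36.2], [18.7, 19.6, 43.3]]
 flange ext [[-26.5, -27.2, 6.7], [27.4, 27.9, 12.8]] 234
```

View pics/c1_side.png

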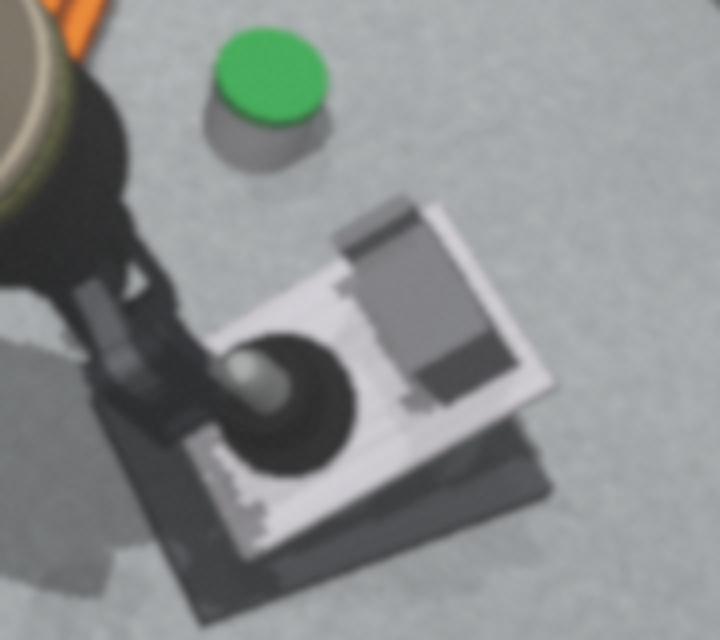

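```bash
cat >> go.py <<'E'
def down(ang): # tool down, jaws across direction ang(deg): zt along ang
    a=np.radians(ang); return Rt([0,0,-1],[-np.sin(a),np.cos(a),0])
E
python3 - <<'E'
from go import *
plan(np.array([.4562,.0747,.13]),down(10.7))
E
```

```text
dist 391.2 ang deg 33.65 (flip: 165.0 ) n 10
[  2.5  37.3 -11.6] [-0.026  0.052  0.007]
[  3.4  37.5 -10.5] [-0.026  0.052  0.007]
[ 4.2 37.8 -9.3] [-0.026  0.052  0.007]
[ 4.9 38.  -8.1] [-0.026  0.052  0.007]
[ 5.5 38.1 -6.8] [-0.026  0.052  0.007]
[ 6.1 38.2 -5.5] [-0.026  0.052  0.007]
[ 6.7 38.3 -4.1] [-0.026  0.052  0.007]
[ 7.1 38.4 -2.8] [-0.026  0.052  0.007]
[ 7.5 38.4 -1.4] [-0.026  0.052  0.007]
[ 7.8 38.3  0. ] [-0.026  0.052  0.007]
```

```bash
python3 -m handwheel '0 37 -9 -0.026 0.052 0.007 85;1 37 -9 -0.026 0.052 0.007 85;3 38 -8 -0.026 0.052 0.007 85;3 38 -8 -0.026 0.052 0.007 85;4 38 -7 -0.026 0.052 0.007 85;4 38 -6 -0.026 0.052 0.007 80;6 38 -4 -0.026 0.052 0.007 75;7 38 -3 -0.026 0.052 0.007 70'; python3 - <<'E'
from go import *
st(); plan(np.array([.4562,.0747,.08]),down(10.7))
E
```

```text
clock: 16.2
position: [0.4667, -0.0011, 0.1589]
ee_rot: [-0.049, 0.669, 0.045, 0.741]
ft_force: [1.1, -0.2, -0.9]
grip_width: 0.82
t 16.2 p [ 0.4667 -0.0011  0.1589] F [ 1.1 -0.2 -0.9] T [0.02 0.09 0.02] grip mm 70.0 j [ 0.28 -0.02 -0.38  2.02  0.    1.03  1.61]
bed [  53.3 -289.8  123.4] xt [-0.245 -0.001 -0.97 ] yt [-0.112  0.993  0.027]
nest [-87.6 297.8 164.7] xt [-0.41   0.01  -0.912] yt [-0.195  0.976  0.098]
dist 109.9 ang deg 6.6 (flip: 177.0 ) n 3
[25.8 25.8 -2.8] [-0.018  0.034  0.005]
[26.  25.7 -1.4] [-0.018  0.034  0.005]
[26.2 25.6 -0.1] [-0.018  0.034  0.005]
```

```bash
python3 -m handwheel '20 26 -3 -0.018 0.034 0.005 60;24 26 -1 -0.018 0.034 0.005 55;24 25 0 -0.018 0.034 0.005 50;0 0 0 0 0 0 50;0 0 0 0 0 0 50'; python3 - <<'E'
from go import *
st(); plan(np.array([.4562,.0747,.03]),down(10.7),n=1)
E
```

```text
clock: 16.7
position: [0.456, 0.0732, 0.0899]
ee_rot: [-0.066, 0.704, 0.066, 0.704]
ft_force: [0.4, 0.2, 0.6]
grip_width: 0.586
t 16.7 p [0.456  0.0732 0.0899] F [0.4 0.2 0.6] T [-0.03  0.02 -0.01] grip mm 50.0 j [ 0.18  0.15 -0.46  2.02  0.08  0.99  1.44]
bed [  20.8 -215.4   61.8] xt [-0.343 -0.    -0.94 ] yt [-0.159  0.986  0.057]
nest [-136.9  370.8  113.5] xt [-0.5   -0.    -0.866] yt [-0.235  0.963  0.135]
dist 59.9 ang deg 0.04 (flip: 180.0 ) n 1
[59.9  1.4  0.5] [ 0.    -0.001  0.   ]
```

```bash
python3 -m handwheel '25 1.4 0.5 0 0 0 50;25 0 0 0 0 0 50;15 0 0 0 0 0 50;10 0 0 0 0 0 50;6 0 0 0 0 0 50;4 0 0 0 0 0 50;0 0 0 0 0 0 50;0 0 0 0 0 0 50'; python3 - <<'E'
from go import *
st(); plan(np.array([.4562,.0747,.002]),down(10.7),n=1)
E
```

```text
clock: 17.5
position: [0.4578, 0.074, 0.007]
ee_rot: [-0.066, 0.703, 0.065, 0.705]
ft_force: [-0.6, 0.8, -0.6]
grip_width: 0.582
t 17.5 p [0.4578 0.074  0.007 ] F [-0.6  0.8 -0.6] T [ 0.02 -0.    0.03] grip mm 49.7 j [ 0.15  0.28 -0.44  2.08  0.17  0.81  1.36]
bed [  -5.9 -214.6  -16.8] xt [-0.339 -0.001 -0.941] yt [-0.157  0.986  0.056]
nest [-176.9  371.8   40.8] xt [-0.497 -0.001 -0.868] yt [-0.234  0.963  0.133]
dist 5.2 ang deg 0.24 (flip: 180.0 ) n 1
[ 4.9  1.  -1.4] [-0.002  0.003  0.002]
```

```bash
python3 -m handwheel '4.5 1 -1.5 0 0.003 0 48;0 0 0 0 0 0 30;0 0 0 0 0 0 30;0 0 0 0 0 0 30;0 0 0 0 0 0 30' 80; python3 - <<'E'
from go import *
st()
E
```

```text
clock: 18.0
position: [0.4555, 0.0747, 0.0023]
ee_rot: [-0.066, 0.704, 0.065, 0.704]
ft_force: [-2.8, -0.8, 6.2]
grip_width: 0.392
t 18.0 p [0.4555 0.0747 0.0023] F [-2.8 -0.8  6.2] T [-0.08  0.76 -0.04] grip mm 33.4 j [ 0.14  0.29 -0.44  2.08  0.17  0.81  1.35]
bed [  -9.6 -213.8  -20.4] xt [-0.343 -0.002 -0.939] yt [-0.158  0.986  0.056]
nest [-181.3  372.3   37.9] xt [-0.5   -0.002 -0.866] yt [-0.234  0.963  0.133]
```

```bash
python3 -m handwheel '-5 0 0 0 0 0 30;-15 0 0 0 0 0 30;-25 0 0 0 0 0 30;-30 0 0 0 0 0 30;-30 0 0 0 0 0 30;-30 0 0 0 0 0 30;0 0 0 0 0 0 30'; python3 - <<'E'
from go import *
st(); d=shot("side"); cv2.imwrite("pics/d1.png",cv2.resize(d["color"][130:330,200:460],None,fx=3,fy=3,interpolation=cv2.INTER_CUBIC))
plan(nest(30,0,200),RN)
E
```

```text
clock: 18.7
position: [0.4579, 0.0754, 0.1409]
ee_rot: [-0.066, 0.702, 0.065, 0.706]
ft_force: [0.7, -0.6, -1.9]
grip_width: 0.385
t 18.7 p [0.4579 0.0754 0.1409] F [ 0.7 -0.6 -1.9] T [ 0.04 -0.04 -0.02] grip mm 32.8 j [ 0.19  0.08 -0.47  1.97  0.04  1.1   1.46]
bed [  40.  -213.2  109.1] xt [-0.336 -0.001 -0.942] yt [-0.158  0.986  0.055]
nest [-110.   373.2  156.9] xt [-0.495 -0.001 -0.869] yt [-0.234  0.963  0.133]
dist 401.3 ang deg 33.56 (flip: 165.0 ) n 11
[ -9.9 -35.1  -0.3] [ 0.024 -0.047 -0.006]
[ -9.6 -35.2   1. ] [ 0.024 -0.047 -0.006]
[ -9.3 -35.2   2.3] [ 0.024 -0.047 -0.006]
[ -9.  -35.2   3.6] [ 0.024 -0.047 -0.006]
[ -8.6 -35.1   4.9] [ 0.024 -0.047 -0.006]
[ -8.1 -35.    6.1] [ 0.024 -0.047 -0.006]
[ -7.5 -34.9   7.3] [ 0.024 -0.047 -0.006]
[ -6.9 -34.8   8.5] [ 0.024 -0.047 -0.006]
[ -6.3 -34.6   9.7] [ 0.024 -0.047 -0.006]
[ -5.6 -34.4  10.8] [ 0.024 -0.047 -0.006]
[ -4.8 -34.2  11.9] [ 0.024 -0.047 -0.006]
```

View pics/d1.png

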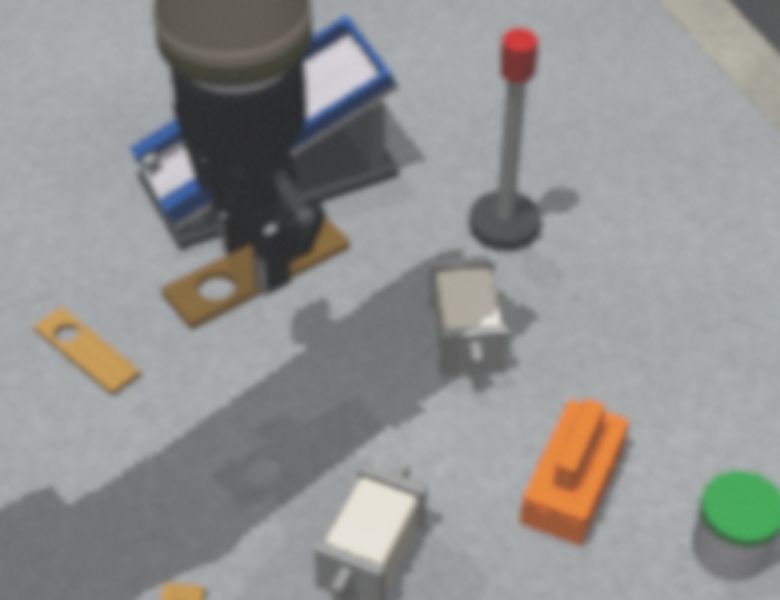

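```bash
python3 -m handwheel '-12 -35 0 0.024 -0.047 -0.006 30;-12 -35 1 0.024 -0.047 -0.006 30;-12 -35 2 0.024 -0.047 -0.006 30;-9 -35 4 0.024 -0.047 -0.006 30;-8 -35 5 0.024 -0.047 -0.006 30;-8 -35 6 0.024 -0.047 -0.006 30;-7 -35 7 0.024 -0.047 -0.006 30;-6 -35 8 0.024 -0.047 -0.006 30'; python3 - <<'E'
from go import *
st(); plan(nest(30,0,170),RN)
E
```

```text
clock: 19.55
position: [0.5044, -0.2023, 0.2199]
ee_rot: [-0.002, 0.562, -0.009, 0.827]
ft_force: [0.8, -0.3, -2.7]
grip_width: 0.387
t 19.55 p [ 0.5044 -0.2023  0.2199] F [ 0.8 -0.3 -2.7] T [0.03 0.55 0.04] grip mm 33.0 j [ 0.5  -0.08 -0.12  1.99 -0.17  0.87  2.03]
bed [ 106.3 -491.7  169.1] xt [ 0.028 -0.022 -0.999] yt [ 0.024  0.999 -0.022]
nest [ -9.3 100.6 190. ] xt [-0.145  0.016 -0.989] yt [-0.071  0.997  0.027]
dist 109.8 ang deg 9.38 (flip: 176.0 ) n 3
[  4.1 -34.5  11.4] [ 0.024 -0.048 -0.007]
[  5.  -34.2  12. ] [ 0.024 -0.048 -0.007]
[  5.8 -33.9  12.6] [ 0.024 -0.048 -0.007]
```

```bash
python3 -m handwheel '1 -30 11 0.02 -0.04 -0.005 30;2 -30 11 0.02 -0.04 -0.005 30;3 -25 10 0.02 -0.04 -0.005 30;3 -15 5 0.01 -0.03 -0.005 30;0 0 0 0 0 0 30;0 0 0 0 0 0 30;0 0 0 0 0 0 30'; python3 - <<'E'
from go import *
st(); plan(nest(30,0,130),RN,n=1)
for n in("side","top"):
    d=shot(n); W=cloud(d).reshape(-1,3); hsv=cv2.cvtColor(d["color"],cv2.COLOR_BGR2HSV).reshape(-1,3); p,r,o=cur(); L=r.inv().apply(W-p)*1000
    m=(hsv[:,0]>12)&(hsv[:,0]<28)&(hsv[:,1]>100)&(np.linalg.norm(L,axis=1)<90); s=L[m]
    print(n,len(s),"x",np.percentile(s[:,0],[5,50,95]).round(1),"rect(yz)",cv2.minAreaRect(s[:,1:].astype(np.float32)))
    A=np.c_[s[:,1:],np.ones(len(s))]; print("  plane x=ay+bz+c",np.linalg.lstsq(A,s[:,0],rcond=None)[0].round(3))
    cv2.imwrite(f"pics/e1_{n}.png",cv2.resize(d["color"][230:430,330:560] if n=="side" else d["color"][130:300,360:560],None,fx=3,fy=3,interpolation=cv2.INTER_CUBIC))
E
```

```text
clock: 20.25
position: [0.539, -0.3009, 0.2284]
ee_rot: [0.02, 0.498, -0.035, 0.866]
ft_force: [-0.0, -0.2, -2.5]
grip_width: 0.386
t 20.25 p [ 0.539  -0.3009  0.2284] F [-0.  -0.2 -2.5] T [ 0.05  0.73 -0.03] grip mm 33.0 j [ 0.58  0.02 -0.02  1.93 -0.35  0.75  2.26]
bed [ 140.  -590.9  165.8] xt [ 0.175 -0.049 -0.983] yt [ 0.093  0.995 -0.033]
nest [ 32.2   5.4 175.8] xt [ 0.003  0.003 -1.   ] yt [-0.005  1.     0.003]
dist 46.2 ang deg 0.39 (flip: 180.0 ) n 1
[45.8 -5.5 -2.4] [ 0.005  0.004 -0.003]
side 1287 x [-6.6 -4.5 -2.4] rect(yz) ((-2.6510658264160156, 0.5568656921386719), (118.27594757080078, 44.37234878540039), 89.65354919433594)
  plane x=ay+bz+c [ 0.189 -0.006 -5.465]
top 781 x [-8.4 -5.3 -1.9] rect(yz) ((2.5935001373291016, 1.4658889770507812), (120.7732925415039, 40.96723175048828), 89.1938705444336)
  plane x=ay+bz+c [-0.128  0.014 -6.493]
```

View pics/e1_side.png

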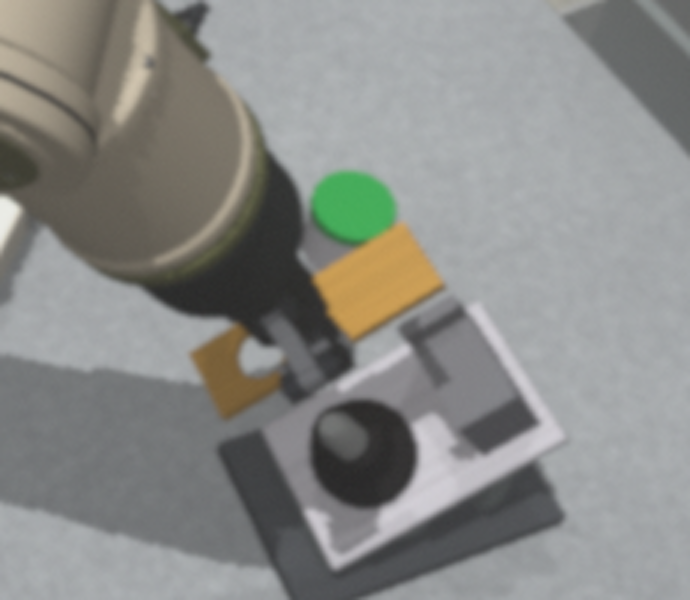

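```bash
python3 -m handwheel '15 -3 -2 0.005 0.004 -0.003 30;20 -2.5 -1 0 0 0 30;20 0 0 0 0 0 30;20 0 0 0 0 0 30;10 0 0 0 0 0 30;5 0 0 0 0 0 30;0 0 0 0 0 0 30;0 0 0 0 0 0 30'; python3 - <<'E'
from go import *
st(); plan(nest(29,0,80),RN,n=1)
E
```

```text
clock: 21.15
position: [0.581, -0.3118, 0.1504]
ee_rot: [0.022, 0.499, -0.039, 0.866]
ft_force: [1.1, -0.1, -1.9]
grip_width: 0.383
t 21.15 p [ 0.581  -0.3118  0.1504] F [ 1.1 -0.1 -1.9] T [ 0.01  0.68 -0.02] grip mm 32.7 j [ 0.56  0.19 -0.03  1.92 -0.39  0.59  2.29]
bed [ 152.6 -602.5   78.2] xt [ 0.173 -0.054 -0.984] yt [ 0.1    0.994 -0.037]
nest [30.2 -1.8 86.8] xt [ 0.002 -0.002 -1.   ] yt [ 0.001  1.    -0.002]
dist 7.2 ang deg 0.15 (flip: 180.0 ) n 1
[ 6.8  1.9 -1.2] [-0.001  0.002  0.002]
```

Slightly off. I'll correct it, settle and look at the bar's hole against the spindle.

```bash
python3 -m handwheel '4 1.8 -1.2 0 0.002 0.002 30;0 0 0 0 0 0 30;0 0 0 0 0 0 30'; python3 - <<'E'
from go import *
st()
for n in("side","top"):
    d=shot(n); W=cloud(d).reshape(-1,3); hsv=cv2.cvtColor(d["color"],cv2.COLOR_BGR2HSV).reshape(-1,3); p,r,o=cur(); L=(W-ON)@FN*1000; T=r.inv().apply(W-p)*1000
    m=(hsv[:,0]>12)&(hsv[:,0]<28)&(hsv[:,1]>100)&(np.linalg.norm(T,axis=1)<90)&(abs(T[:,0]+6)<3); s=L[m]
    print(n,len(s),"z",np.percentile(s[:,2],[5,50,95]).round(1),"rect",cv2.minAreaRect(s[:,:2].astype(np.float32)))
    cv2.imwrite(f"pics/e2_{n}.png",cv2.resize(d["color"][280:420,380:560] if n=="side" else d["color"][130:270,400:560],None,fx=4,fy=4,interpolation=cv2.INTER_CUBIC))
E
```

```text
clock: 21.45
position: [0.582, -0.3098, 0.1459]
ee_rot: [0.023, 0.5, -0.038, 0.865]
ft_force: [-0.4, -0.1, -1.7]
grip_width: 0.386
t 21.45 p [ 0.582  -0.3098  0.1459] F [-0.4 -0.1 -1.7] T [0.11 0.73 0.02] grip mm 32.9 j [ 0.56  0.19 -0.03  1.92 -0.39  0.58  2.29]
bed [ 152.1 -600.5   73.6] xt [ 0.17  -0.051 -0.984] yt [ 0.099  0.994 -0.035]
nest [28.7  0.3 82.5] xt [-0.001  0.001 -1.   ] yt [0.001 1.    0.001]
side 978 z [85.7 87.2 89.5] rect ((29.505931854248047, 1.0936012268066406), (119.30613708496094, 36.92445755004883), 0.3019629418849945)
top 541 z [85.8 88.  90.7] rect ((30.136390686035156, 1.6773929595947266), (36.905662536621094, 121.12370300292969), 89.71908569335938)
```

View pics/e2_side.png

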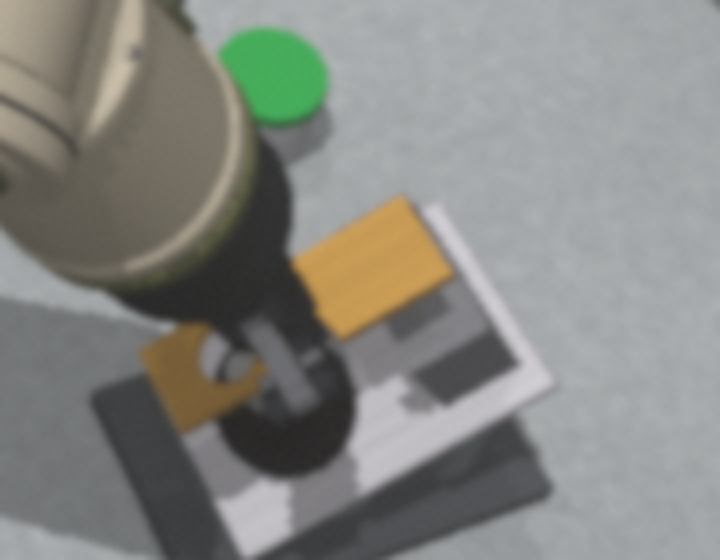

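View pics/e2_top.png

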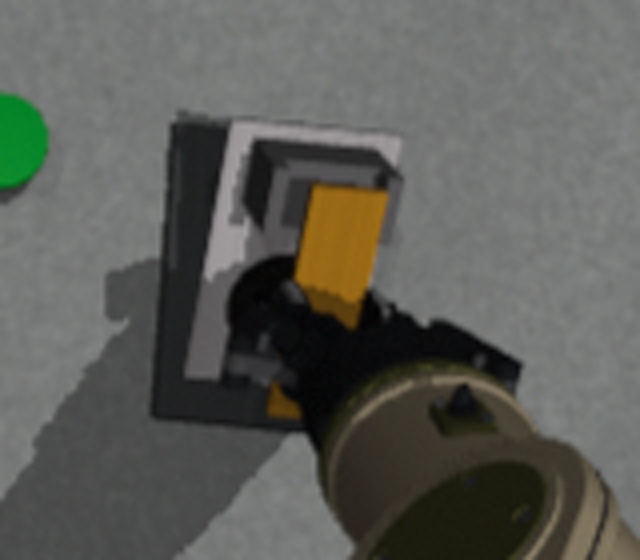

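```bash
python3 -m handwheel '2 -1 0 0 0 0 30;4 0 0 0 0 0 30;4 0 0 0 0 0 30;4 0 0 0 0 0 30;4 0 0 0 0 0 30;4 0 0 0 0 0 30;0 0 0 0 0 0 30;0 0 0 0 0 0 30'; python3 - <<'E'
from go import *
st()
E
```

```text
clock: 22.35
position: [0.5929, -0.3117, 0.1264]
ee_rot: [0.023, 0.5, -0.038, 0.865]
ft_force: [-0.5, -0.4, -2.4]
grip_width: 0.384
t 22.35 p [ 0.5929 -0.3117  0.1264] F [-0.5 -0.4 -2.4] T [0.1  0.78 0.  ] grip mm 32.8 j [ 0.56  0.24 -0.04  1.92 -0.4   0.54  2.31]
bed [ 155.6 -602.6   51.6] xt [ 0.17  -0.051 -0.984] yt [ 0.099  0.994 -0.034]
nest [28.5 -0.7 60.2] xt [-0.001  0.001 -1.   ] yt [0.001 1.    0.001]
```

```bash
python3 -m handwheel '4 0 0 0 0 0 30;4 0 0 0 0 0 30;4 0 0 0 0 0 30;3 0 0 0 0 0 30;1.5 0 0 0 0 0 30;0 0 0 0 0 0 30;0 0 0 0 0 0 30'; python3 - <<'E'
from go import *
st()
E
```

```text
clock: 23.05
position: [0.6011, -0.3125, 0.1123]
ee_rot: [0.023, 0.5, -0.038, 0.865]
ft_force: [-0.3, -0.6, -2.3]
grip_width: 0.384
t 23.05 p [ 0.6011 -0.3125  0.1123] F [-0.3 -0.6 -2.3] T [0.04 0.81 0.04] grip mm 32.8 j [ 0.56  0.27 -0.04  1.91 -0.41  0.52  2.31]
bed [ 158.5 -603.5   35.5] xt [ 0.17  -0.051 -0.984] yt [ 0.099  0.994 -0.035]
nest [28.6 -0.8 43.8] xt [-0.001  0.001 -1.   ] yt [0.001 1.    0.001]
```

```bash
python3 -m handwheel '1 0 0 0 0 0 30;0.8 0 0 0 0 0 30;0.5 0 0 0 0 0 30;0 0 0 0 0 0 30'; python3 - <<'E'
from go import *
st()
E
```

```text
clock: 23.45
position: [0.6016, -0.3127, 0.1117]
ee_rot: [0.023, 0.5, -0.038, 0.865]
ft_force: [-18.2, 6.8, 17.5]
grip_width: 0.385
t 23.45 p [ 0.6016 -0.3127  0.1117] F [-18.2   6.8  17.5] T [1.06 2.15 0.53] grip mm 32.9 j [ 0.56  0.27 -0.05  1.91 -0.41  0.52  2.31]
bed [ 158.7 -603.8   34.8] xt [ 0.17  -0.051 -0.984] yt [ 0.099  0.994 -0.034]
nest [28.7 -0.9 43. ] xt [-0.001  0.001 -1.   ] yt [0.001 1.    0.001]
```

```bash
python3 -m handwheel '0 0 0 0 0 0 40;0 0 0 0 0 0 55;0 0 0 0 0 0 70;-10 0 0 0 0 0 70;-25 0 0 0 0 0 75;-35 0 0 0 0 0 75;-35 0 0 0 0 0 75;-35 0 0 0 0 0 75'; python3 - <<'E'
from go import *
st()
for n in("side","top"):
    d=shot(n); W=cloud(d).reshape(-1,3); hsv=cv2.cvtColor(d["color"],cv2.COLOR_BGR2HSV).reshape(-1,3); L=(W-ON)@FN*1000
    m=(hsv[:,0]>12)&(hsv[:,0]<28)&(hsv[:,1]>100)&(abs(L[:,2]-48)<6)&(abs(L[:,0]-30)<75)&(abs(L[:,1])<45); s=L[m]
    print(n,len(s),"z",np.percentile(s[:,2],[5,50,95]).round(1),"rect",cv2.minAreaRect(s[:,:2].astype(np.float32)))
    A=np.c_[s[:,:2],np.ones(len(s))]; print("  plane",np.linalg.lstsq(A,s[:,2],rcond=None)[0].round(3))
    cv2.imwrite(f"pics/f1_{n}.png",cv2.resize(d["color"][250:430,380:560] if n=="side" else d["color"][130:270,400:560],None,fx=3.3,fy=3.3,interpolation=cv2.INTER_CUBIC))
plan(np.array([.620,-.0743,.17]),down(41.2)); plan(np.array([.620,-.0743,.17]),down(41.2-180),n=1)
E
```

```text
clock: 24.25
position: [0.5316, -0.3065, 0.2333]
ee_rot: [0.023, 0.5, -0.038, 0.865]
ft_force: [0.0, 0.5, 0.2]
grip_width: 0.877
t 24.25 p [ 0.5316 -0.3065  0.2333] F [0.  0.5 0.2] T [-0.    0.51 -0.02] grip mm 74.9 j [ 0.59  0.01 -0.01  1.93 -0.35  0.77  2.26]
bed [ 134.6 -596.3  173. ] xt [ 0.17  -0.052 -0.984] yt [ 0.099  0.994 -0.035]
nest [ 28.7  -0.8 183.5] xt [-0.001  0.001 -1.   ] yt [0.001 1.    0.001]
side 1359 z [45.2 47.8 50.4] rect ((29.632038116455078, 0.11068916320800781), (118.51557922363281, 39.26169204711914), 1.7294844388961792)
  plane [ 2.0000e-03 -0.0000e+00  4.7716e+01]
top 859 z [45.  48.2 51.7] rect ((30.383460998535156, -0.0046291351318359375), (38.985836029052734, 120.03106689453125), 89.32958984375)
  plane [ 1.0000e-03 -6.0000e-03  4.8262e+01]
dist 259.0 ang deg 54.92 (flip: 135.0 ) n 7
[13.  34.5  3.3] [-0.113  0.071  0.031]
[13.7 33.4  8.1] [-0.113  0.071  0.031]
[13.9 31.8 12.8] [-0.113  0.071  0.031]
[13.8 29.7 17.2] [-0.113  0.071  0.031]
[13.3 27.1 21.4] [-0.113  0.071  0.031]
[12.5 24.1 25.2] [-0.113  0.071  0.031]
[11.2 20.6 28.6] [-0.113  0.071  0.031]
dist 259.0 ang deg 135.37 (flip: 55.0 ) n 1
[ 91.3 241.3  23.2] [ 2.266  0.266 -0.613]
```

View pics/f1_side.png

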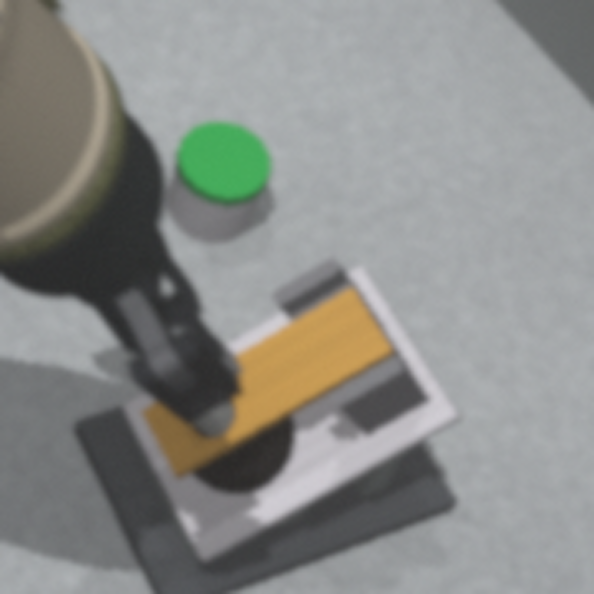

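```bash
python3 - <<'E'
from go import *
for n in("top","side"):
    i,W=load(n); h=cv2.cvtColor(i,cv2.COLOR_BGR2HSV); m=(h[...,0]>2)&(h[...,0]<22)&(h[...,1]>130)&(abs(W[...,0]-.62)<.08)&(abs(W[...,1]+.074)<.08)
    P=W[m]*1000
    for lo,hi in((54,64),(28,36)):
        q=P[(P[:,2]>lo)&(P[:,2]<hi)]; r=cv2.minAreaRect(q[:,:2].astype(np.float32)); print(n,lo,len(q),np.round(r[0],1),np.round(r[1],1),round(r[2],1),"mean",q.mean(0).round(1))
plan(np.array([.620,-.0743,.19]),down(41.2-180),n=17)
E
```

```text
top 54 176 [621.  -73.2] [59.7 14.5] 40.6 mean [620.8 -72.7  58.5]
top 28 527 [620.8 -73.1] [89.2 44.4] 40.7 mean [618.9 -72.3  32.2]
side 54 174 [619.  -74.6] [58.7 14.5] 40.5 mean [618.8 -75.3  57.8]
side 28 568 [620.3 -73.9] [90.3 43.9] 41.0 mean [616.  -79.7  31.9]
dist 254.5 ang deg 135.37 (flip: 55.0 ) n 17
[ 4.4 14.2  2. ] [ 0.133  0.016 -0.036]
[ 3.8 14.5  0.1] [ 0.133  0.016 -0.036]
[ 3.3 14.5 -1.8] [ 0.133  0.016 -0.036]
[ 2.8 14.2 -3.6] [ 0.133  0.016 -0.036]
[ 2.4 13.7 -5.5] [ 0.133  0.016 -0.036]
[ 2.  13.  -7.2] [ 0.133  0.016 -0.036]
[ 1.7 12.  -8.8] [ 0.133  0.016 -0.036]
[  1.4  10.7 -10.3] [ 0.133  0.016 -0.036]
[  1.2   9.3 -11.7] [ 0.133  0.016 -0.036]
[  1.1   7.7 -12.8] [ 0.133  0.016 -0.036]
[  1.1   6.  -13.7] [ 0.133  0.016 -0.036]
[  1.1   4.2 -14.3] [ 0.133  0.016 -0.036]
[  1.2   2.3 -14.7] [ 0.133  0.016 -0.036]
[  1.4   0.3 -14.9] [ 0.133  0.016 -0.036]
[  1.7  -1.6 -14.8] [ 0.133  0.016 -0.036]
[  2.   -3.5 -14.4] [ 0.133  0.016 -0.036]
[  2.4  -5.3 -13.8] [ 0.133  0.016 -0.036]
```

```bash
python3 -m handwheel '0 14 2 0.133 0.016 -0.036 75;2 14 0 0.133 0.016 -0.036 75;3 14 -2 0.133 0.016 -0.036 75;3 14 -4 0.133 0.016 -0.036 75;2 14 -5 0.133 0.016 -0.036 75;2 13 -7 0.133 0.016 -0.036 75;2 12 -9 0.133 0.016 -0.036 75;1 11 -10 0.133 0.016 -0.036 75'; python3 - <<'E'
from go import *
st()
plan(np.array([.6203,-.0737,.16]),down(40.7-180),n=8)
E
```

```text
clock: 25.15
position: [0.5619, -0.2024, 0.2144]
ee_rot: [0.367, 0.471, -0.379, 0.707]
ft_force: [0.4, 0.2, 0.1]
grip_width: 0.879
t 25.15 p [ 0.5619 -0.2024  0.2144] F [0.4 0.2 0.1] T [ 0.21  0.29 -0.  ] grip mm 75.1 j [ 0.38  0.07 -0.19  1.85  0.19  0.92  0.54]
bed [ 158.3 -492.8  144.2] xt [-0.072 -0.195 -0.978] yt [ 0.891  0.428 -0.151]
nest [ 37.4 105.5 156.6] xt [-0.224 -0.166 -0.96 ] yt [ 0.808  0.519 -0.279]
dist 151.4 ang deg 76.73 (flip: 107.0 ) n 8
[  5.3  12.5 -13.2] [ 0.161  0.018 -0.042]
[  5.1  10.4 -15. ] [ 0.161  0.018 -0.042]
[  5.    8.1 -16.4] [ 0.161  0.018 -0.042]
[  5.    5.6 -17.4] [ 0.161  0.018 -0.042]
[  5.2   2.9 -18. ] [ 0.161  0.018 -0.042]
[  5.4   0.2 -18.1] [ 0.161  0.018 -0.042]
[  5.8  -2.4 -17.9] [ 0.161  0.018 -0.042]
[  6.2  -5.  -17.1] [ 0.161  0.018 -0.042]
```

```bash
python3 -m handwheel '4 10 -10 0.13 0.014 -0.034 75;4 9 -12 0.13 0.014 -0.034 75;4 7 -13 0.13 0.014 -0.034 75;4 5 -14 0.13 0.014 -0.034 75;4 3 -14 0.13 0.014 -0.034 75;4 1 -14 0.13 0.014 -0.034 75;4 -1 -14 0.13 0.014 -0.034 75;4 -2 -14 0.13 0.014 -0.034 75'; python3 - <<'E'
from go import *
st()
plan(np.array([.6203,-.0737,.13]),down(40.7-180))
E
```

```text
clock: 25.95
position: [0.6029, -0.0985, 0.1711]
ee_rot: [-0.624, -0.302, 0.63, -0.351]
ft_force: [0.3, 0.2, -0.0]
grip_width: 0.878
t 25.95 p [ 0.6029 -0.0985  0.1711] F [ 0.3  0.2 -0. ] T [ 0.07 -0.02 -0.  ] grip mm 75.0 j [ 0.19  0.32 -0.17  1.61  0.13  1.19 -0.63]
bed [ 183.7 -389.7   88.9] xt [-0.319 -0.066 -0.945] yt [ 0.779 -0.586 -0.222]
nest [ 43.3 212.5 103.2] xt [-0.473 -0.063 -0.879] yt [ 0.778 -0.499 -0.383]
dist 51.1 ang deg 14.82 (flip: 166.0 ) n 2
[ 19.9  -1.2 -16. ] [ 0.124  0.016 -0.031]
[ 20.2  -2.5 -15.4] [ 0.124  0.016 -0.031]
```

```bash
python3 -m handwheel '13 -1 -11 0.083 0.01 -0.02 70;14 -2 -11 0.083 0.01 -0.02 60;14 -1 -10 0.083 0.01 -0.02 50;0 0 0 0 0 0 45;0 0 0 0 0 0 45;0 0 0 0 0 0 45'; python3 - <<'E'
from go import *
st()
plan(np.array([.6203,-.0737,.07]),down(40.7-180),n=1)
E
```

```text
clock: 26.55
position: [0.6207, -0.0745, 0.1306]
ee_rot: [0.662, 0.246, -0.662, 0.25]
ft_force: [-0.1, -0.8, 0.6]
grip_width: 0.529
t 26.55 p [ 0.6207 -0.0745  0.1306] F [-0.1 -0.8  0.6] T [-0.01 -0.03 -0.06] grip mm 45.1 j [ 0.16  0.4  -0.15  1.58  0.07  1.16 -0.86]
bed [ 187.  -366.    44.6] xt [-0.34  -0.005 -0.941] yt [ 0.607 -0.765 -0.215]
nest [ 36.7 238.   60.2] xt [-0.497 -0.005 -0.868] yt [ 0.626 -0.694 -0.355]
dist 60.6 ang deg 0.49 (flip: 180.0 ) n 1
[60.5 -1.2 -0.3] [ 0.007  0.001 -0.006]
```

```bash
python3 -m handwheel '25 -1 0 0.007 0 -0.006 45;25 0 0 0 0 0 45;20 0 0 0 0 0 45;14 0 0 0 0 0 40;7 0 0 0 0 0 40;2 0 0 0 0 0 40;0 0 0 0 0 0 40;0 0 0 0 0 0 40'; python3 - <<'E'
from go import *
st()
plan(np.array([.6203,-.0737,.037]),down(40.7-180),n=1)
E
```

```text
clock: 27.35
position: [0.6205, -0.0735, 0.0377]
ee_rot: [-0.663, -0.245, 0.663, -0.245]
ft_force: [0.6, 0.9, 0.3]
grip_width: 0.47
t 27.35 p [ 0.6205 -0.0735  0.0377] F [0.6 0.9 0.3] T [ 0.04  0.02 -0.02] grip mm 40.2 j [ 0.16  0.51 -0.14  1.65  0.08  0.99 -0.88]
bed [ 155.1 -364.9  -42.6] xt [-0.343  0.    -0.939] yt [ 0.599 -0.771 -0.219]
nest [-10. 239. -20.] xt [-0.501  0.    -0.866] yt [ 0.618 -0.7   -0.358]
dist 0.8 ang deg 0.12 (flip: 180.0 ) n 1
[0.7 0.  0.3] [-0.002  0.     0.001]
```

```bash
python3 -m handwheel '0 0 0 0 0 0 8;0 0 0 0 0 0 5;0 0 0 0 0 0 5;0 0 0 0 0 0 5;0 0 0 0 0 0 5;0 0 0 0 0 0 5' 80; python3 - <<'E'
from go import *
st()
E
python3 -m handwheel '-5 0 0 0 0 0 5;-15 0 0 0 0 0 5;-30 0 0 0 0 0 5;-35 0 0 0 0 0 5;-35 0 0 0 0 0 5;-20 0 0 0 0 0 5;0 0 0 0 0 0 5'; python3 - <<'E'
from go import *
st()
d=shot("side"); cv2.imwrite("pics/g1.png",cv2.resize(d["color"][150:350,290:520],None,fx=3,fy=3,interpolation=cv2.INTER_CUBIC))
plan(nest(0,0,190),RN2)
E
```

```text
clock: 27.95
position: [0.6203, -0.0734, 0.0374]
ee_rot: [-0.663, -0.245, 0.664, -0.245]
ft_force: [-0.8, 0.1, 5.8]
grip_width: 0.144
t 27.95 p [ 0.6203 -0.0734  0.0374] F [-0.8  0.1  5.8] T [0.03 0.32 0.03] grip mm 12.3 j [ 0.16  0.51 -0.14  1.65  0.08  0.99 -0.88]
bed [ 154.8 -364.8  -42.8] xt [-0.343  0.    -0.939] yt [ 0.598 -0.771 -0.219]
nest [-10.3 239.1 -20.1] xt [-0.501  0.    -0.865] yt [ 0.618 -0.7   -0.358]
clock: 28.65
position: [0.6219, -0.0736, 0.1812]
ee_rot: [0.665, 0.245, -0.662, 0.246]
ft_force: [1.6, -0.5, -2.0]
grip_width: 0.141
t 28.65 p [ 0.6219 -0.0736  0.1812] F [ 1.6 -0.5 -2. ] T [ 0.03 -0.07 -0.05] grip mm 12.0 j [ 0.16  0.37 -0.15  1.52  0.06  1.25 -0.86]
bed [ 205.5 -365.    91.7] xt [-0.338 -0.    -0.941] yt [ 0.6   -0.771 -0.215]
nest [ 62.9 239.  103.6] xt [-0.496  0.    -0.868] yt [ 0.62  -0.7   -0.355]
dist 261.9 ang deg 54.09 (flip: 136.0 ) n 7
[-6.6 14.  34. ] [0.111 0.071 0.03 ]
[-8.4 17.9 31.7] [0.111 0.071 0.03 ]
[-10.   21.6  28.9] [0.111 0.071 0.03 ]
[-11.2  24.9  25.6] [0.111 0.071 0.03 ]
[-12.1  27.9  21.8] [0.111 0.071 0.03 ]
[-12.7  30.4  17.7] [0.111 0.071 0.03 ]
[-12.8  32.5  13.3] [0.111 0.071 0.03 ]
```

View pics/g1.png

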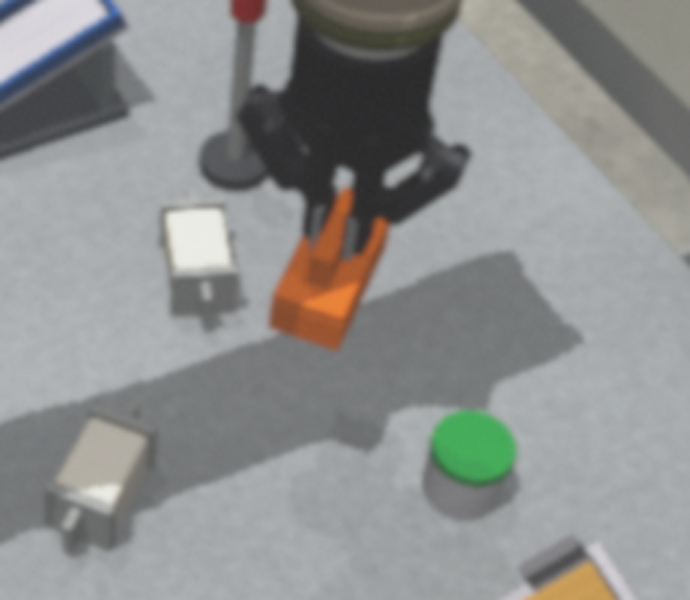

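```bash
python3 -m handwheel '-12 12 30 0.097 0.062 0.026 5;-12 16 28 0.097 0.062 0.026 5;-11 19 27 0.097 0.062 0.026 5;-11 21 25 0.097 0.062 0.026 5;-10 23 22 0.097 0.062 0.026 5;-10 25 18 0.097 0.062 0.026 5;-8 27 14 0.097 0.062 0.026 5;-5 28 10 0.097 0.062 0.026 5'; python3 - <<'E'
from go import *
st()
plan(nest(0,0,150),RN2)
E
```

```text
clock: 29.5
position: [0.5033, -0.3066, 0.2275]
ee_rot: [0.865, -0.039, -0.5, -0.024]
ft_force: [0.4, -0.2, -2.3]
grip_width: 0.145
t 29.5 p [ 0.5033 -0.3066  0.2275] F [ 0.4 -0.2 -2.3] T [0.07 0.7  0.  ] grip mm 12.4 j [ 0.53 -0.04  0.08  1.99 -0.37  0.76 -0.84]
bed [ 106.1 -595.9  177.1] xt [ 0.17  -0.053 -0.984] yt [-0.103 -0.994  0.036]
nest [  1.3  -3.4 192.5] xt [-0.001 -0.001 -1.   ] yt [-0.005 -1.     0.001]
dist 42.7 ang deg 0.27 (flip: 180.0 ) n 2
[21.3 -1.7  0.7] [-0.002  0.    -0.   ]
[21.3 -1.7  0.7] [-0.002  0.    -0.   ]
```

```bash
python3 -m handwheel '20 -1.7 0.7 -0.002 0 0 5;20 -1.7 0.7 -0.002 0 0 5;20 0 0 0 0 0 5;12 0 0 0 0 0 5;0 0 0 0 0 0 5;0 0 0 0 0 0 5;0 0 0 0 0 0 5'; python3 - <<'E'
from go import *
st()
for n in("side","top"):
    d=shot(n); W=cloud(d).reshape(-1,3); h=cv2.cvtColor(d["color"],cv2.COLOR_BGR2HSV).reshape(-1,3); p,r,o=cur(); L=(W-ON)@FN*1000
    m=(h[:,0]>2)&(h[:,0]<22)&(h[:,1]>130)&(abs(L[:,0])<70)&(abs(L[:,1])<70)&(L[:,2]>75)&(L[:,2]<170); s=L[m]
    print(n,len(s),"zhist",np.histogram(s[:,2],bins=range(75,160,6))[0])
    q=s[(s[:,2]>108)&(s[:,2]<122)]; print(" body top rect",cv2.minAreaRect(q[:,:2].astype(np.float32)),np.median(q[:,2])); A=np.c_[q[:,:2],np.ones(len(q))]; print("  plane",np.linalg.lstsq(A,q[:,2],rcond=None)[0].round(3))
    cv2.imwrite(f"pics/h1_{n}.png",cv2.resize(d["color"][250:430,380:560] if n=="side" else d["color"][130:270,400:560],None,fx=3.3,fy=3.3,interpolation=cv2.INTER_CUBIC))
E
```

```text
clock: 30.2
position: [0.5398, -0.3052, 0.166]
ee_rot: [0.865, -0.037, -0.5, -0.02]
ft_force: [-0.2, -0.2, -0.7]
grip_width: 0.143
t 30.2 p [ 0.5398 -0.3052  0.166 ] F [-0.2 -0.2 -0.7] T [-0.01  0.68  0.04] grip mm 12.2 j [ 0.51  0.09  0.06  2.   -0.42  0.63 -0.8 ]
bed [ 119.4 -595.2  107. ] xt [ 0.17  -0.052 -0.984] yt [-0.094 -0.995  0.036]
nest [  2.    1.1 121.2] xt [-0.001  0.    -1.   ] yt [ 0.004 -1.    -0.   ]
side 1307 zhist [  0  49  85  64  64  69 685  73  25  32 106  49   0   0]
 body top rect ((2.7358741760253906, 1.43603515625), (90.36914825439453, 44.40119552612305), 0.7559001445770264) 114.59016078286965
  plane [-2.00000e-03  1.80000e-02  1.14751e+02]
top 756 zhist [  0  26  45  38  50  46 314  73  17  24  57  59   2   2]
 body top rect ((10.211688995361328, 3.3417205810546875), (44.9893913269043, 77.35928344726562), 89.2715072631836) 115.14567070311062
  plane [-2.60000e-02 -6.00000e-03  1.15802e+02]
```

View pics/h1_side.png

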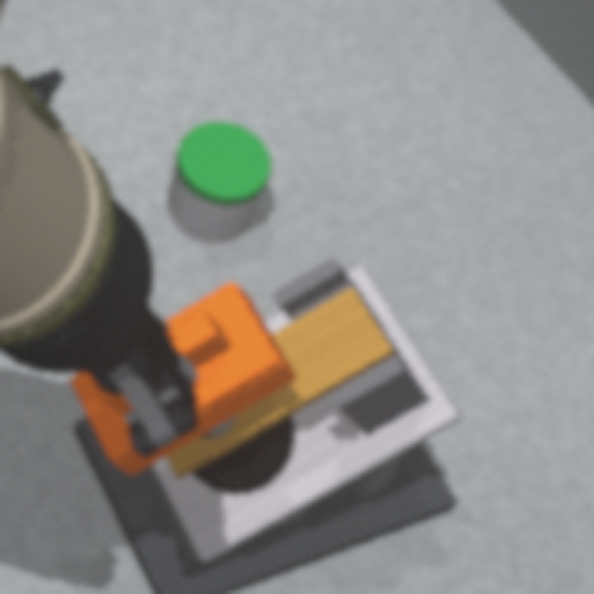

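```bash
python3 -m handwheel '3 1.5 2.6 0 0 0 5;3 0 0 0 0 0 5;3 0 0 0 0 0 5;0 0 0 0 0 0 5;0 0 0 0 0 0 5'; python3 - <<'E'
from go import *
st()
E
```

```text
clock: 30.8
position: [0.542, -0.3064, 0.156]
ee_rot: [0.865, -0.036, -0.501, -0.02]
ft_force: [-1.1, -0.2, -1.1]
grip_width: 0.142
t 30.8 p [ 0.542  -0.3064  0.156 ] F [-1.1 -0.2 -1.1] T [0.02 0.69 0.02] grip mm 12.2 j [ 0.51  0.11  0.06  2.   -0.43  0.61 -0.78]
bed [ 117.9 -596.4   96.7] xt [ 0.169 -0.051 -0.984] yt [-0.093 -0.995  0.036]
nest [-1.100e+00  1.000e-01  1.114e+02] xt [-0.002  0.001 -1.   ] yt [ 0.005 -1.    -0.001]
```

```bash
python3 -m handwheel '4 0.3 -0.4 0 0 0 5;4 0 0 0 0 0 5;4 0 0 0 0 0 5;4 0 0 0 0 0 5;2 0 0 0 0 0 5;0 0 0 0 0 0 5;0 0 0 0 0 0 5'; python3 - <<'E'
from go import *
st()
E
```

```text
clock: 31.5
position: [0.5513, -0.3077, 0.1407]
ee_rot: [0.865, -0.036, -0.5, -0.02]
ft_force: [0.1, 0.1, -2.5]
grip_width: 0.14
t 31.5 p [ 0.5513 -0.3077  0.1407] F [ 0.1  0.1 -2.5] T [ 0.09  0.71 -0.02] grip mm 11.9 j [ 0.51  0.14  0.06  2.   -0.45  0.58 -0.77]
bed [ 121.4 -597.8   79.2] xt [ 0.169 -0.051 -0.984] yt [-0.094 -0.995  0.036]
nest [-0.6 -0.3 93.5] xt [-0.002  0.001 -1.   ] yt [ 0.005 -1.    -0.001]
```

```bash
python3 -m handwheel '3 0 0 0 0 0 5;2.5 0 0 0 0 0 5;1.5 0 0 0 0 0 5;1 0 0 0 0 0 5;0 0 0 0 0 0 5;0 0 0 0 0 0 5'; python3 - <<'E'
from go import *
st()
E
```

```text
clock: 32.1
position: [0.5548, -0.3079, 0.1344]
ee_rot: [0.865, -0.036, -0.5, -0.02]
ft_force: [-12.2, 4.6, 9.5]
grip_width: 0.144
t 32.1 p [ 0.5548 -0.3079  0.1344] F [-12.2   4.6   9.5] T [0.74 1.58 0.42] grip mm 12.3 j [ 0.51  0.16  0.05  1.99 -0.46  0.56 -0.76]
bed [ 122.5 -598.1   72.1] xt [ 0.169 -0.051 -0.984] yt [-0.094 -0.995  0.035]
nest [-0.7 -0.2 86.2] xt [-0.002  0.001 -1.   ] yt [ 0.004 -1.    -0.001]
```

Seated at about 16 N, at the expected height. I'll release, retreat and check.

```bash
python3 -m handwheel '0 0 0 0 0 0 20;0 0 0 0 0 0 35;0 0 0 0 0 0 45;-8 0 0 0 0 0 45;-20 0 0 0 0 0 45;-30 0 0 0 0 0 45;-35 0 0 0 0 0 45;-30 0 0 0 0 0 45'; python3 -m handwheel '-30 40 0 0 0 0 45;-10 40 0 0 0 0 45;0 40 0 0 0 0 45;0 30 0 0 0 0 45;0 0 0 0 0 0 45;0 0 0 0 0 0 45'; python3 - <<'E'
from go import *
st()
for n in("side","top"):
    d=shot(n); W=cloud(d).reshape(-1,3); h=cv2.cvtColor(d["color"],cv2.COLOR_BGR2HSV).reshape(-1,3); L=(W-ON)@FN*1000
    m=(h[:,0]>2)&(h[:,0]<22)&(h[:,1]>130)&(abs(L[:,0])<55)&(abs(L[:,1])<55)&(L[:,2]>54)&(L[:,2]<130); s=L[m]
    for lo,hi in((74,87),(102,110)):
        q=s[(s[:,2]>lo)&(s[:,2]<hi)]; r=cv2.minAreaRect(q[:,:2].astype(np.float32)); A=np.c_[q[:,:2],np.ones(len(q))]; print(n,lo,len(q),np.round(r[0],1),np.round(r[1],1),round(r[2],1),"zmed",np.median(q[:,2]).round(1),"plane",np.linalg.lstsq(A,q[:,2],rcond=None)[0].round(3))
    m=(h[:,0]>12)&(h[:,0]<28)&(h[:,1]>100)&(abs(L[:,2]-48)<5)&(L[:,0]>48)&(L[:,0]<100)&(abs(L[:,1])<45); q=L[m]; A=np.c_[q[:,:2],np.ones(len(q))]; print(" contact end",np.percentile(q,[1,50,99],axis=0).round(1).tolist())
    cv2.imwrite(f"pics/i1_{n}.png",d["color"])
    for t in("stand","tin","fuse_a_center"): print(t,[(np.round(r["box"]).tolist(),round(r["conf"],2)) for r in cams.recognise(n,t)][:3])
a=cv2.imread("pics/i1_side.png")[110:430,190:540]; cv2.imwrite("pics/i1c.png",cv2.resize(a,None,fx=1.85,fy=1.85,interpolation=cv2.INTER_CUBIC))
E
```

```text
clock: 32.9
position: [0.4932, -0.3029, 0.2424]
ee_rot: [0.865, -0.037, -0.5, -0.02]
ft_force: [0.6, 0.1, 0.2]
grip_width: 0.528
clock: 33.5
position: [0.4615, -0.4508, 0.2753]
ee_rot: [0.865, -0.037, -0.501, -0.02]
ft_force: [1.0, -0.3, -0.7]
grip_width: 0.529
t 33.5 p [ 0.4615 -0.4508  0.2753] F [ 1.  -0.3 -0.7] T [ 0.11  0.51 -0.01] grip mm 45.2 j [ 0.66  0.11  0.26  1.74 -0.49  0.98 -0.54]
bed [  80.7 -739.4  237.3] xt [ 0.169 -0.052 -0.984] yt [-0.095 -0.995  0.036]
nest [   0.  -150.7  248.5] xt [-0.002  0.    -1.   ] yt [ 0.004 -1.    -0.   ]
side 74 774 [4.9 0.3] [75.5 44.7] 0.3 zmed 79.7 plane [-8.0000e-03  1.2000e-02  7.9965e+01]
side 102 265 [1.5 0.6] [15.  52.1] 88.3 zmed 105.5 plane [-1.10000e-02 -2.00000e-03  1.05623e+02]
 contact end [[48.4, -18.2, 44.9], [67.8, -0.3, 47.8], [87.0, 17.9, 50.9]]
stand [([358.0, 140.0, 24.0, 72.0], 0.77)]
tin [([430.0, 287.0, 32.0, 37.0], 0.89)]
fuse_a_center [([345.0, 208.0, 24.0, 50.0], 0.74)]
top 74 671 [-2.1  1. ] [91.1 44.9] 0.4 zmed 80.3 plane [-5.0000e-03 -1.7000e-02  8.0366e+01]
top 102 209 [-2.2  1. ] [61.1 15. ] 0.3 zmed 106.1 plane [-1.00000e-03 -3.10000e-02  1.06068e+02]
 contact end [[48.5, -18.2, 44.0], [68.7, -0.3, 48.3], [88.1, 18.3, 52.3]]
stand [([237.0, 138.0, 30.0, 46.0], 0.79), ([271.0, 182.0, 45.0, 33.0], 0.44), ([168.0, 177.0, 43.0, 95.0], 0.37)]
tin []
fuse_a_center [([270.0, 180.0, 47.0, 37.0], 0.92), ([471.0, 170.0, 20.0, 28.0], 0.54)]
```

View pics/i1c.png

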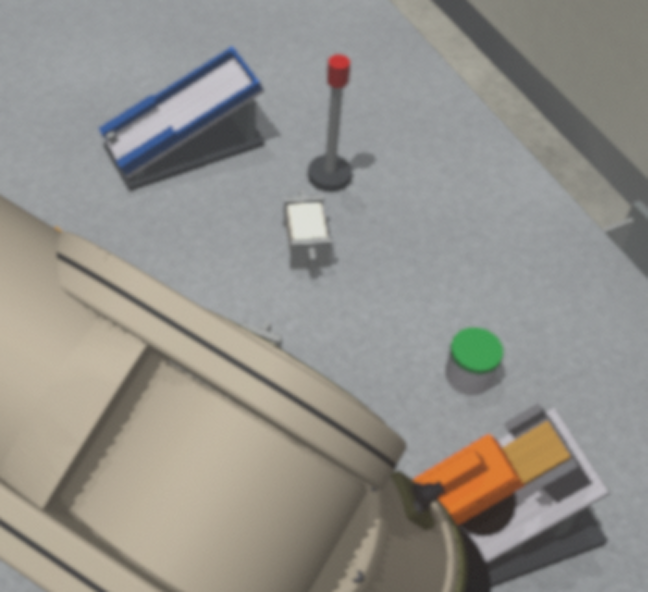

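View pics/i1_top.png

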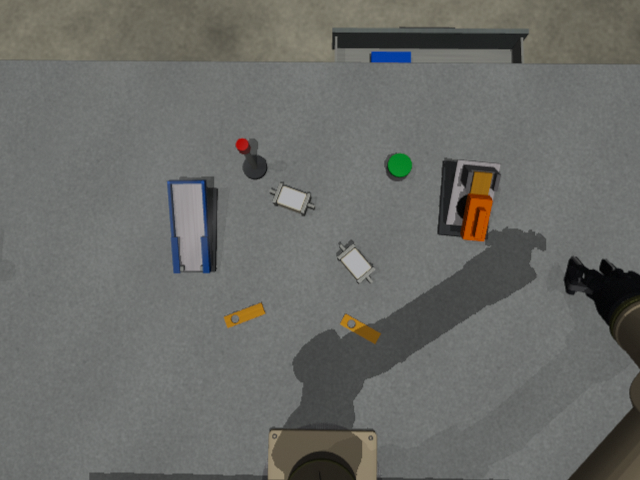

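The top picture shows the whole stack. The carrier is at (478,217), with its body top 80 mm above the plate (expected 80), within about 2 mm of the axis and square. The stand, tin and both fuses stand at their starting pixels.

```bash
python3 -c "
from workcell import hand_in
print(hand_in())"
```

```text
the job is handed in; nothing more can be done
None
```

The stack is built and the job was handed in at about 34 s of robot time. No verdict was reported.

I slid the boot up the chute to about bed x = 107 mm, clear of the lips, lifted it out and seated it on the spindle flange down. The brass contact and the orange carrier followed in order.

**Last checks** (nest axes, from the camera depth):

| Part | Measured | Expected |
|---|---|---|
| Boot, seen before the contact went on | top at about 40 mm, within 2 mm of the axis | top at 40 mm |
| Contact | top at 48 mm, centre at about (30, 0) mm, flat to about 0.01 rad, long end on the ledge between the cheeks | top at 48 mm, centre at (30, 0) mm |
| Carrier | body top at about 80 mm, within about 2 mm of the axis, tilt at most 0.03 rad | body top at 80 mm, on the axis |

The stand, tin and both fuses are at their starting pixels in the last top picture. The arm is withdrawn and touches nothing.

**Disagreements:**
- **Last side view:** the arm hid part of the carrier and one fuse, so the side fit of the carrier body was cut off (centre 4.9 mm, length only 75 mm). I relied on the top view for its centre.
- **Recogniser:** it missed the tin in the last top picture, though the tin shows clearly there.

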